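Lock the bottle rocker's adjuster and load it with chocked bottles

ROBOT

A 6-joint arm with a two-finger parallel gripper is mounted at the origin on the work surface. World frame = base frame: x ahead of the robot, y to its left, z up, the work surface at z = 0. Lengths are in m, angles in rad, forces in N, time in s.
With the tool pointing down it reaches from about 0.275 to 1 m from the base axis. Payload 8.4 kg.
Tool frame: the origin (TCP) lies midway between the tips of the shut fingers; the grasp point (between the pads) lies 19 mm behind it (manip.tcp_to_grasp is the z of the grasp point in the tool frame, in m); z points along the fingers, y is the direction in which the jaws open and shut (so a half turn about z gives the same grasp; the last joint's range is limited). The gripper opens to 85 mm and grips with 20 to 120 N. Pads are 22 mm wide; open, the fingers measure 114 mm over their backs; the gripper's body (76 mm by 85 mm) begins 54 mm behind the grasp point. The pads swing forward as they close: fully open they stand 13 mm farther back than shut.
Start: joints at [1.126, 0.353, 1.633, -0, 1.155, -0.002], TCP at [0.268, 0.565, 0.231] pointing down, gripper open.
Joint ranges: [-2.63, 2.63], [-0.92, 2.1], [0.06, 2.66], [-1.3, 4.44], [0, 2.69], [-3.02, 3.02]. Speed limits (rad/s): [2.22, 2.22, 2.79, 3.14, 3.14, 3.14].

INTERFACE

Orientations are given as a rotation vector (axis times angle).
In Python, from station import get_state, optics, sign_off, manip gives the robot as it stands.
- The arm moves only by the tool drive_tool, never from a script. Its argument "rows" is a list of rows, each a list of 7 numbers: the shift along the tool's x, y, z in mm, then the turn, a rotation vector about the tool's x, y, z in rad, then the closure, from 0 (fully open) to 1 (shut). In form: [[tx, ty, tz, rx, ry, rz, gripper], ...]. A call has 1 to 12 rows; each row shifts and turns the commanded pose from where the row before left it, along the tool's axes as they then stand; what a row does not reach is not made up. A row lasts 1/8 s, in which the tool goes at most 62.5 mm and 10.7 degrees, less where a joint would pass 70% of its speed; a pose out of reach is approached as far as the arm can. A call is refused whole if a number of a shift passes 62.5 or a number of a turn 0.188, either way. A call with a gripper value outside its range is refused whole. The fingers move at their own pace and stop on an object; "grip_force" is the grip in N (left out, the last holds). Time passes only in rows, so rows that do not move let the fingers close. It gives the time, the measured TCP pose, the force and the opening at its end, in the units of the state.
- get_state(): the state, without advancing time (a new reading comes with each control period).
- optics.get_image(name): name is "side" or "top"; returns the picture (420x560x3 uint8, red, green, blue); there is no depth.
- optics.calibration(name): a dict with "vertical_fov" (degrees; the focal length in pixels is half the picture's height over the tangent of half this angle, whatever the lens; pixels are square), "cx", "cy" (the principal point, pixels), "k1" (the pictures are not rectified: a ray, as slopes to the right and down, at radius r is drawn at 1 + k1 r^2 times it, then the intrinsics apply), "xyz" and "attitude" of the camera in the world. Camera axes: x right, y down, z forward; pixel columns grow to the right and rows downward; lengths in m; the calibration is good to about 2 mm. A picture is of the moment at which its call begins. calibration takes no time and is no camera call.
- sign_off(): hands the job in, once; it reports no verdict.
Trained networks look in the newest picture that a camera, given by its name, has taken for a name from the list of things; names that differ only in an ending like _2 or _b are one class to them, and where a whole thing is asked for, a point or a joint stands for the part that bears it (a point fixed in the world has none). Each returns a list of dicts, best first, with "conf" (0 to 1); they miss things now and then, are a little off and sometimes report something else, mostly with a low value. They report only what shows in the picture. A call takes as long as a camera call.
- optics.trace(name, camera): "region" (420x560 bool, what is visible of it).
- optics.spot_point(name, camera): "point" ([x, y, z] in m, in world coordinates, good to about 4 mm: a listed point, or the origin of a listed thing).
The state is a dict: "time": time; "joint_pos": joint angles; "qvel": joint speeds; "joint_torque": joint torques, N m; "tool_pos": TCP position; "orientation": TCP orientation; "ft_force": force on the tool from outside, world axes, zero at the start; "torque": the same for the moment, N m; "finger_gap": opening from 0.0 (shut) to 1.0 (fully open).
Only numpy, scipy, OpenCV 4.12 (cv2) and the standard library are available. Lean on these libraries where they do the work, as an engineer would, in place of code of your own. Each camera call takes 0.05 s, during which the arm holds its last target. There are 200 camera calls.

TASK

Get the bottle rocker ready for its next run: drop the green square-bored key fully onto the brass square of the adjuster, turn it clockwise until its steel arm rests against the stop pin, and leave it there to hold the spindle still while you swing the orange-knobbed locknut lever clockwise until it is fully tight; then take the key off and lay it grip up in the white tool tray. Lay every amber bottle on its side on the aluminium deck, side by side in one closed row from the red end wall, square to the row (parallel to the wall), and stand the chock flat on the deck, snug and square against the open end of the row so that nothing can roll; leave everything else on the bench alone.

Things in the scene. Friction and masses are not known exactly. Their poses are not given: they have to be found in the camera images.
- rocker: Fixed bottle rocker; origin on the bench under the deck's middle, x roughly away from the robot, y towards the red end wall. Aluminium deck 180 (x) by 290 mm (y), surface 55 mm up, 8 mm high rims inside at x = +-84 and y = -139 mm, red wall 45 mm high at +y. Beyond the open end the adjuster, vertical axis at (0, -240) mm: blue block 30 mm high, on it the locknut, through that the spindle.
- deck (a point): Middle of the deck surface, 55 mm above the bench, axes as the rocker's: bottles lie along x, the row runs along y.
- end_wall (a point): Foot of the red end wall's inner face, on the deck surface at its middle; axes as the rocker's; the deck lies towards -y from it.
- stop_pin (a point): Top of the stop pin, dark steel, 16 mm diameter, top 86 mm above the bench, 90 mm in rocker x beyond the spindle axis and 15 mm towards rocker -y. The key's arm meets it when turned clockwise to point along the rocker's +x.
- spindle_seat (a point): On the spindle's axis, on the round flange (42 mm diameter, 52 mm above the bench) on which the key comes to rest; this frame turns with the spindle. Above the flange the brass square, 24 mm across flats (square to this frame's axes), 14 mm high, and on it a tip 10 mm high tapering to 19 mm square (top 76 mm above the bench).
- spindle (a joint): Spindle angle, rad, growing clockwise seen from above; 0 is the setting: spindle_seat's axes parallel to the rocker's, and a key with its arm along spindle_seat's +x touches the stop pin. Starts at -0.8 to -0.45, anticlockwise of it. Stiff (0.12 N m), stays where left. The key has about 0.1 rad of play on the square.
- locknut (a joint): Locknut angle relative to the spindle, rad, growing (tightening) clockwise seen from above; starts loose (0 to 0.2), fully tight at its stop at 1.2. Takes 0.32 N m, more than the spindle's own friction, so the spindle is dragged along unless the key on it rests against the stop pin.
- lever_knob (a point): Top centre of the orange knob at the end of the locknut's lever: upright cylinder, 18 mm diameter, from 44 to 92 mm above the bench, 85 mm from the spindle axis. Seen from above the lever points 205 degrees anticlockwise from spindle_seat's x with the locknut joint at 0, 136 degrees when tight.
- key: Square-bored key, loose, 220 g, standing on its bore. Origin at the middle of the bore's mouth, z up. Green head 42 mm square, 34 mm high, blind square bore 26.5 mm wide, 28 deep; on it an upright grip bar 60 mm long (x -20 to 40), 16 mm wide (y), 34 to 68 mm high. Steel arm along +x to 110 mm, 14 mm wide, 4 to 16 mm high. Balances near x = 10 mm.
- tool_tray: White shallow open tray, fixed, 110 mm (x) by 170 mm (y), walls 18 mm high and 4 mm thick, floor 4 mm thick; origin under its middle.
- bottle1: Amber bottle with black rubber sleeve and white cap lying on its side; may be absent. Origin on its axis at the middle of the body, x along the axis towards the cap. Body 44 mm in diameter and 85 mm long (x from -43 to 43 mm), then neck and cap of 30 mm diameter to x = 73 mm. 160 g or so. It can roll.
- bottle2: Amber bottle with black rubber sleeve and white cap lying on its side; may be absent. Origin on its axis at the middle of the body, x along the axis towards the cap. Body 44 mm in diameter and 85 mm long (x from -43 to 43 mm), then neck and cap of 30 mm diameter to x = 73 mm. 160 g or so. It can roll.
- bottle3: Amber bottle with black rubber sleeve and white cap lying on its side; may be absent. Origin on its axis at the middle of the body, x along the axis towards the cap. Body 44 mm in diameter and 85 mm long (x from -43 to 43 mm), then neck and cap of 30 mm diameter to x = 73 mm. 160 g or so. It can roll.
- bottle4: Amber bottle with black rubber sleeve and white cap lying on its side; may be absent. Origin on its axis at the middle of the body, x along the axis towards the cap. Body 44 mm in diameter and 85 mm long (x from -43 to 43 mm), then neck and cap of 30 mm diameter to x = 73 mm. 160 g or so. It can roll.
- chock: Chock, loose, about 300 g: black rubber block 64 (x) by 40 (y) by 28 mm high with an upright yellow grip rib on top, 16 mm thick (x), 36 mm long (y), from 28 to 62 mm height. Origin under its middle. Either y face may go against a bottle.
- beaker: Glass beaker, bystander, 66 mm wide, 85 mm high.
- dishes: Two stacked round dishes, bystander, 90 mm wide, 30 mm high.
- wash_bottle: Wash bottle, bystander, 64 mm wide, 170 mm high.
- jar: Small jar, bystander, 52 mm wide, 70 mm high.
- tip_box: Pipette tip box, bystander, 85 by 120 mm, 75 mm high.
- tube_rack: Green tube rack, bystander, 80 by 200 mm, 91 mm high.

How it is judged:
By the outcome, as a careful person would: the job done as asked, in the order asked, and still so for the second after the job is handed in, with the robot touching nothing.
Of bottle1, bottle2, bottle3, bottle4 only 2 to 4 are there at a start; the rules pass over those that are not, and their reading is None.
At some moment in a run one of chock may be knocked a few centimetres aside while the robot is not near it.
It also fails if it takes over 210 s, if anything falls off the work surface, if the arm or the gripper's body presses on something with over 40 N, if the wrist force passes 120 N, or if a joint passes its speed limit or range.

## Working session

There is one attempt and no reset: what is moved stays moved. The work goes in short steps, Python scripts to look and compute and a tool call to move; the robot and the scene stay as the last step left them, time stands still between calls to the robot, and variables do not carry over. Pictures are saved under pics/ and viewed, about 12 in all and at most 16, crops included, and the job is handed in when it is done.

Besides the shell and the picture viewer there is one more tool, called after "Call:" as name([rows], argument=value, ...), one row to a line, values as JSON. drive_tool: Moves the arm, as the interface text tells. Its arguments: {"type":"object","properties":{"rows":{"type":"array","items":{"type":"array","items":{"type":"number"}}},"grip_force":{"type":"number"}},"required":["rows"]}

```bash
mkdir -p pics; ls; cat > h.py <<'E'
import numpy as np, cv2
from scipy.spatial.transform import Rotation as R
from station import get_state, optics, sign_off, manip
def shot(cam,name,crop=None,scale=1):
    im=optics.get_image(cam)[:,:,::-1]
    if crop: im=im[crop[1]:crop[3],crop[0]:crop[2]]
    if scale!=1: im=cv2.resize(im,None,fx=scale,fy=scale,interpolation=cv2.INTER_CUBIC)
    cv2.imwrite('pics/'+name,im)
def cal(cam):
    c=optics.calibration(cam); f=210/np.tan(np.radians(c['vertical_fov'])/2)
    a=np.array(c['attitude']); M=R.from_rotvec(a).as_matrix() if a.shape==(3,) else a
    return c,f,M,np.array(c['xyz'])
def px2w(cam,u,v,z):
    c,f,M,o=cal(cam); d=np.array([(u-c['cx'])/f,(v-c['cy'])/f]); s=d.copy()
    for _ in range(20): s=d/(1+c['k1']*(s@s))
    r=M@np.array([s[0],s[1],1]); return o+r*(z-o[2])/r[2]
def w2px(cam,p):
    c,f,M,o=cal(cam); q=M.T@(np.array(p)-o); s=q[:2]/q[2]; s=s*(1+c['k1']*(s@s)); return s*f+[c['cx'],c['cy']]
E
python3 - <<'E'
from h import *
shot('top','t0.png');shot('side','s0.png')
for c in('top','side'): print(optics.calibration(c))
print(manip.tcp_to_grasp,get_state())
for n in ['rocker','deck','end_wall','stop_pin','spindle_seat','lever_knob','key','tool_tray','bottle1','chock','beaker','dishes','wash_bottle','jar','tip_box','tube_rack']:
    for c in ('top','side'):
        print(n,c,[(np.round(d['point'],3).tolist(),round(d['conf'],2)) for d in optics.spot_point(n,c)][:6])
E
```

```text
pics
{'vertical_fov': 47.306082008535036, 'cx': 275.829463715732, 'cy': 206.87889356385878, 'k1': -0.09225864387583156, 'xyz': array([ 2.43853847e-01, -1.70745489e-03,  1.83106251e+00]), 'attitude': array([-2.11312751,  2.13796062, -0.18727466])}
{'vertical_fov': 46.12622554838413, 'cx': 281.7333085739251, 'cy': 211.55263104173144, 'k1': -0.06479802313074944, 'xyz': array([-0.14136606, -0.912001  ,  1.07596477]), 'attitude': array([-2.18388416,  0.74758997, -0.34592189])}
-0.0187 {'time': 0.1, 'joint_pos': array([ 1.12560805e+00,  3.53568507e-01,  1.63404956e+00,  9.33980070e-06,
        1.15521528e+00, -2.38196016e-03]), 'qvel': array([ 1.36546535e-03, -1.91905892e-03, -1.71134917e-04, -9.10736343e-04,
       -1.21548671e-03, -5.99277195e-05]), 'joint_torque': array([ 7.27656534e-04, -6.06359482e+01, -3.42819858e+01, -1.23230307e-04,
        4.02204838e-03,  1.22203141e-05]), 'tool_pos': array([0.26760175, 0.56434216, 0.23064761]), 'orientation': array([-6.89833179e-01, -3.06462865e+00,  1.89713351e-03]), 'ft_force': array([ 0.15302972, -0.56872742,  0.02057014]), 'torque': array([-
[... 1328 characters left out ...]
73)]
chock side [([0.456, 0.416, -0.001], 0.52), ([0.778, 0.02, 0.0], 0.51)]
beaker top [([0.644, 0.462, -0.001], 0.53)]
beaker side [([0.641, 0.458, -0.0], 0.72)]
dishes top [([0.338, 0.443, -0.0], 0.82)]
dishes side [([0.341, 0.446, 0.004], 0.76), ([0.64, 0.456, 0.003], 0.63)]
wash_bottle top []
wash_bottle side [([0.449, 0.55, 0.0], 0.95), ([0.593, -0.267, 0.016], 0.74)]
jar top [([0.294, -0.299, 0.0], 0.44), ([0.451, -0.254, 0.024], 0.26)]
jar side [([0.293, -0.3, 0.003], 0.57), ([0.402, 0.243, -0.0], 0.44)]
tip_box top [([0.453, -0.564, 0.004], 0.57)]
tip_box side [([0.452, -0.56, 0.004], 0.96)]
tube_rack top [([0.777, 0.018, 0.003], 0.95)]
tube_rack side [([0.778, 0.017, 0.002], 0.93)]
```

View pics/t0.png

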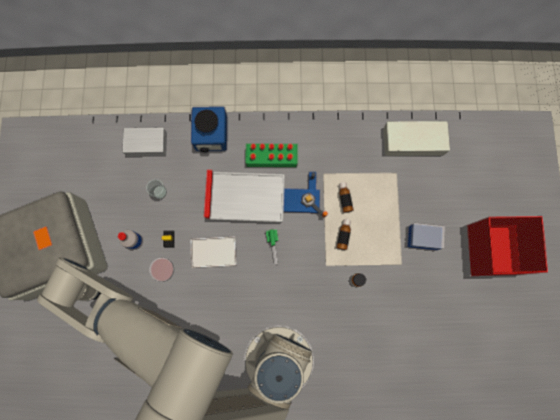

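View pics/s0.png

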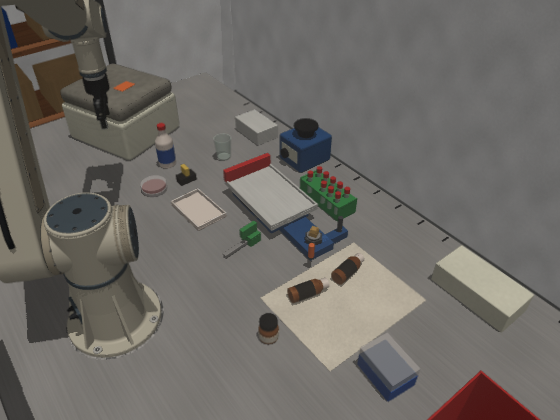

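```bash
cat >> h.py <<'E'
def box(x0,x1,y0,y1,z0,z1): return np.array([[x,y,z] for x in(x0,x1) for y in(y0,y1) for z in(z0,z1)])/1000.
def cylx(x0,x1,r):
    a=np.linspace(0,2*np.pi,24,endpoint=False); return np.array([[x,r*np.cos(t),r*np.sin(t)] for x in(x0,x1) for t in a])/1000.
SH={'key':[box(-21,21,-21,21,0,34),box(-20,40,-8,8,34,68),box(0,110,-7,7,4,16)],
 'bottle':[cylx(-43,43,22),cylx(43,73,15)],
 'chock':[box(-32,32,-20,20,0,28),box(-8,8,-18,18,28,62)],
 'tool_tray':[box(-55,55,-85,85,0,18)]}
S=6
def render(cam,parts,x,y,z,yaw):
    m=np.zeros((420*S,560*S),np.uint8); c,s=np.cos(yaw),np.sin(yaw)
    for P in parts:
        W=P@np.array([[c,s,0],[-s,c,0],[0,0,1]])+[x,y,z]
        q=np.array([w2px(cam,p) for p in W]); q=((q+.5)*S).astype(np.int32)
        cv2.fillConvexPoly(m,cv2.convexHull(q.reshape(-1,1,2)),255)
    return cv2.resize(m,(560,420),interpolation=cv2.INTER_AREA)/255.
from scipy.optimize import minimize
def region(name,cam,x,y,z=0,img=True):
    if img: optics.get_image(cam)
    best=None
    for d in optics.trace(name,cam):
        v,u=np.nonzero(d['region']); 
        if len(u)<15: continue
        e=np.hypot(*(w2px(cam,[x,y,z])-[u.mean(),v.mean()]))
        if e<25 and (best is None or e<best[0]): best=(e,d['region'],d['conf'])
    return best
def fit(name,kind,x,y,z,yaws,cams=('top','side')):
    ms=[(c,region(name,c,x,y,z)) for c in cams]; ms=[(c,r[1].astype(float)) for c,r in ms if r]
    def cost(p): return sum(1-np.minimum(a:=render(c,SH[kind],p[0],p[1],z,p[2]),m).sum()/np.maximum(a,m).sum() for c,m in ms)
    out=[]
    for y0 in yaws:
        out.append((cost([x,y,y0]),y0))
    y0=min(out)[1]
    r=minimize(cost,[x,y,y0],method='Nelder-Mead',options=dict(initial_simplex=[[x,y,y0],[x+.006,y,y0],[x,y+.006,y0],[x,y,y0+.15]],xatol=2e-4,fatol=1e-4,maxiter=70))
    return r.x.round(4),round(r.fun/len(ms),3),len(ms)
E
time python3 - <<'E'
from h import *
a=np.arange(-3.1,3.1,.4)
print('key',fit('key','key',.465,.022,0,a))
print('b1',fit('bottle1','bottle',.45,-.253,.022,a))
print('b2',fit('bottle1','bottle',.593,-.266,.022,a))
print('chock',fit('chock','chock',.456,.416,0,np.arange(-1.5,1.6,.4)))
print('tray',fit('tool_tray','tool_tray',.403,.246,0,np.arange(-.4,.5,.2)))
T=optics.get_image('top')[:,:,::-1]; D=optics.get_image('side')[:,:,::-1]
def cr(I,u,v,w=66,h=50,s=6): return cv2.resize(I[v:v+h,u:u+w],(w*s,h*s),interpolation=cv2.INTER_CUBIC)
cv2.imwrite('pics/m1.png',np.vstack([np.hstack([cr(T,275,168),cr(T,245,222)]),np.hstack([cr(D,280,215),cr(D,210,215)])]))
E
```

```text
Traceback (most recent call last):
  File "h.py", line 51, in fit
    r=minimize(cost,[x,y,y0],method='Nelder-Mead',options=dict(initial_simplex=[[x,y,y0],[x+.006,y,y0],[x,y+.006,y0],[x,y,y0+.15]],xatol=2e-4,fatol=1e-4,maxiter=70))
  File "h.py", line 46, in cost
    def cost(p): return sum(1-np.minimum(a:=render(c,SH[kind],p[0],p[1],z,p[2]),m).sum()/np.maximum(a,m).sum() for c,m in ms)
                        ~~~^^^^^^^^^^^^^^^^^^^^^^^^^^^^^^^^^^^^^^^^^^^^^^^^^^^^^^^^^^^^^^^^^^^^^^^^^^^^^^^^^^^^^^^^^^^^^^^^^^
  File "h.py", line 46, in <genexpr>
    def cost(p): return sum(1-np.minimum(a:=render(c,SH[kind],p[0],p[1],z,p[2]),m).sum()/np.maximum(a,m).sum() for c,m in ms)
                                            ~~~~~~^^^^^^^^^^^^^^^^^^^^^^^^^^^^^
  File "h.py", line 31, in render
    q=np.array([w2px(cam,p) for p in W]); q=((q+.5)*S).astype(np.int32)
                ~~~~^^^^^^^
  File "h.py", line 18, in w2px
    c,f,M,o=cal(cam); q=M.T@(np.array(p)-o); s=q[:2]/q[2]; s=s*(1+c['k1']*(s@s)); return s*f+[c['cx'],c['cy']]
            ~~~^^^^^
  File "h.py", line 10, in cal
    c=optics.calibration(cam); f=210/np.tan(np.radians(c['vertical_fov'])/2)
ValueError: time passes only in moves, steps and waits

real	0m10.886s
user	0m5.431s
sys	0m0.948s
```

Cache the calibration.

```bash
sed -i 's/^def cal(cam):/import functools\n@functools.cache\ndef cal(cam):/' h.py
time python3 - <<'E'
from h import *
a=np.arange(-3.1,3.1,.4)
print('key',fit('key','key',.465,.022,0,a))
print('b1',fit('bottle1','bottle',.45,-.253,.022,a))
print('b2',fit('bottle1','bottle',.593,-.266,.022,a))
print('chock',fit('chock','chock',.456,.416,0,np.arange(-1.5,1.6,.4)))
print('tray',fit('tool_tray','tool_tray',.403,.246,0,np.arange(-.4,.5,.2)))
T=optics.get_image('top')[:,:,::-1]; D=optics.get_image('side')[:,:,::-1]
def cr(I,u,v,w=66,h=50,s=6): return cv2.resize(I[v:v+h,u:u+w],(w*s,h*s),interpolation=cv2.INTER_CUBIC)
cv2.imwrite('pics/m1.png',np.vstack([np.hstack([cr(T,275,168),cr(T,245,222)]),np.hstack([cr(D,280,215),cr(D,210,215)])]))
E
```

```text
key (array([ 0.4648,  0.0212, -3.0142]), np.float64(0.189), 2)
b1 (array([ 0.4533, -0.2509, -0.233 ]), np.float64(0.081), 2)
b2 (array([ 0.5955, -0.2661,  0.1556]), np.float64(0.109), 2)
chock (array([ 0.4617,  0.4186, -0.0378]), np.float64(0.176), 1)
tray (array([0.4052, 0.2447, 0.0441]), np.float64(0.063), 2)
real	0m25.256s
user	0m10.820s
sys	0m3.195s
```

View pics/m1.png

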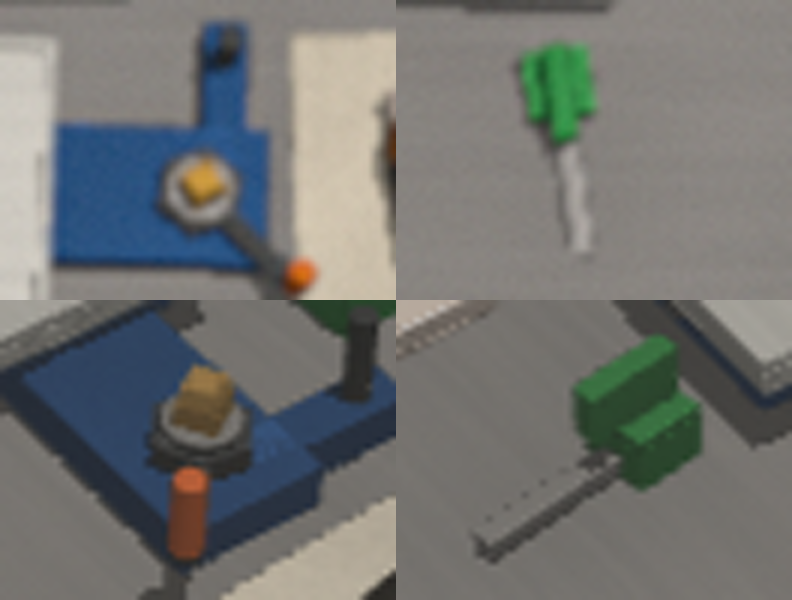

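```bash
cat > f.py <<'E'
from h import *
I={c:optics.get_image(c) for c in('top','side')}
H={c:cv2.cvtColor(np.ascontiguousarray(I[c]),cv2.COLOR_RGB2HSV) for c in I}
def near(m,cam,p,r):
    u,v=w2px(cam,p); k=np.zeros_like(m); cv2.circle(k,(int(u),int(v)),r,255,-1); return (m&k)
tap=np.vstack([box(-12,12,-12,12,66,66),box(-9.5,9.5,-9.5,9.5,76,76)])
SH['sq']=[box(-12,12,-12,12,52,66),tap]
SH['knob']=[np.array([[9*np.cos(t),9*np.sin(t),z] for t in np.arange(0,6.2,.3) for z in(44,92)])/1000.]
ms={}
for c in I:
    b=near(cv2.inRange(H[c],(12,90,60),(30,255,255)),c,[.595,-.12,.065],10)
    o=near(cv2.inRange(H[c],(0,150,60),(12,255,255)),c,[.533,-.178,.07],14)
    ms[c]=(b/255.,o/255.); print(c,(b>0).sum(),(o>0).sum())
def cost(p,kind,i):
    return sum(1-np.minimum(a:=render(c,SH[kind],p[0],p[1],0,p[2]),ms[c][i]).sum()/np.maximum(a,ms[c][i]).sum() for c in ms)
for y0 in np.arange(.2,.85,.1):
    r=minimize(lambda q:cost([q[0],q[1],y0],'sq',0),[.595,-.12],method='Nelder-Mead',options=dict(initial_simplex=[[.595,-.12],[.6,-.12],[.595,-.115]],maxiter=40)); print('sq yaw',round(y0,2),r.x.round(4),round(r.fun,3))
r=minimize(lambda q:cost([q[0],q[1],0],'knob',1),[.533,-.178],method='Nelder-Mead',options=dict(initial_simplex=[[.533,-.178],[.538,-.178],[.533,-.173]],maxiter=40)); print('knob',r.x.round(4),round(r.fun,3))
w=near(cv2.inRange(H['top'],(0,0,130),(180,50,255)),'top',[.61,.12,.06],60)
n,l,st,ce=cv2.connectedComponentsWithStats(w); k=1+np.argmax(st[1:,4]); 
p=np.argwhere(l==k)[:,::-1].astype(np.float32); W=np.array([px2w('top',u,v,.06)[:2] for u,v in p],np.float32)
print('deck',cv2.minAreaRect(W),st[k])
red=near(cv2.inRange(H['top'],(172,120,60),(180,255,255))|cv2.inRange(H['top'],(0,120,60),(6,255,255)),'top',[.61,.25,.1],35)
p=np.argwhere(red>0)[:,::-1]; W=np.array([px2w('top',u,v,.1)[:2] for u,v in p],np.float32); print('red wall',cv2.minAreaRect(W))
# key arm: two points by eye (arm axis), grip
for nm,(u,v),z in (('root',(245+(567-396)/6,222+150/6),.016),('tip',(245+(583-396)/6,222+250/6),.016)): print(nm,px2w('top',u-.5,v-.5,z).round(4))
g=near(cv2.inRange(H['top'],(45,80,40),(85,255,255)),'top',[.465,.022,.03],14)
gs=near(cv2.inRange(H['side'],(45,80,30),(85,255,255)),'side',[.465,.022,.03],18)
SH['kg']=SH['key'][:2]; M={'top':g/255.,'side':gs/255.}
def ck(p): return sum(1-np.minimum(a:=render(c,SH['kg'],*p[:2],0,p[2]),M[c]).sum()/np.maximum(a,M[c]).sum() for c in M)
x0=[.465,.022,-3.0]
r=minimize(ck,x0,method='Nelder-Mead',options=dict(initial_simplex=[x0,[.47,.022,-3.0],[.465,.027,-3],[.465,.022,-2.85]],maxiter=70)); print('keygreen',r.x.round(4),round(r.fun/2,3))
E
python3 f.py
```

```text
top 38 13
side 83 68
sq yaw 0.2 [ 0.5991 -0.1188] 0.478
sq yaw 0.3 [ 0.599  -0.1194] 0.437
sq yaw 0.4 [ 0.5995 -0.1193] 0.402
sq yaw 0.5 [ 0.5995 -0.1193] 0.388
sq yaw 0.6 [ 0.5992 -0.1197] 0.382
sq yaw 0.7 [ 0.5985 -0.1194] 0.405
sq yaw 0.8 [ 0.599  -0.1198] 0.457
knob [ 0.5378 -0.1775] 0.901
deck ((0.6132435202598572, 0.12687231600284576), (0.4570918679237366, 0.44251781702041626), 42.04215621948242) [ 184  135  120  121 8448]
red wall ((0.6108361482620239, 0.2544190585613251), (0.021449236199259758, 0.18142633140087128), 87.14261627197266)
root [0.4209 0.016  0.016 ]
tip [0.3578 0.0066 0.016 ]
keygreen [ 0.4637  0.0209 -3.0187] 0.158
```

```bash
cat > p.py <<'E'
import sys
from h import *
def psi_of(rv):
    y=R.from_rotvec(rv).as_matrix()[:,1]; return np.arctan2(y[1],y[0])
def plan(wps,start=None,step=50,rot=.17):
    """wps: (x,y,z[m],psi,g); psi = world angle of tool y"""
    s=get_state(); p=np.array(s['tool_pos'])*1000; ps=psi_of(s['orientation'])
    print('now',p.round(1),round(ps,3),'F',s['ft_force'].round(1),'T',s['torque'].round(2),'gap',round(s['finger_gap'],3),'q6',round(s['joint_pos'][5],2),'t',round(s['time'],1))
    rows=[]
    for x,y,z,ang,g in wps:
        q=np.array([x,y,z])*1000; d=q-p; dr=ang-ps
        n=max(1,int(np.ceil(max(np.linalg.norm(d)/step,abs(dr)/rot))))
        for i in range(n):
            a=ps+np.pi/2; 
            st=(q-p)/(n-i); r=round(-(ang-ps)/(n-i),3)
            t=np.round([st[0]*np.cos(a)+st[1]*np.sin(a),st[0]*np.sin(a)-st[1]*np.cos(a),-st[2]],1)
            rows.append([*t.tolist(),0,0,r,g])
            p=p+np.array([t[0]*np.cos(a)+t[1]*np.sin(a),t[0]*np.sin(a)-t[1]*np.cos(a),-t[2]]); ps-=r
    for i in range(0,len(rows),12): print('['+','.join('['+','.join(f'{v:g}' for v in r)+']' for r in rows[i:i+12])+']')
E
python3 - <<'E'
from p import *
plan([(.4546,.0197,.14,1.70,.5),(.4546,.0197,.040,1.70,.5)])
E
```

```text
now [267.8 564.7 231.3] 1.128 F [ 0.5 -0.   0.1] T [-0.02  0.01 -0.  ] gap 1.003 q6 -0.0 t 3.1
[[-33.5,-34.4,7.6,0,0,-0.048,0.5],[-31.8,-35.9,7.6,0,0,-0.048,0.5],[-30.1,-37.4,7.6,0,0,-0.048,0.5],[-28.3,-38.8,7.6,0,0,-0.048,0.5],[-26.4,-40.1,7.6,0,0,-0.047,0.5],[-24.4,-41.3,7.6,0,0,-0.048,0.5],[-22.4,-42.5,7.6,0,0,-0.047,0.5],[-20.4,-43.5,7.6,0,0,-0.048,0.5],[-18.3,-44.4,7.6,0,0,-0.047,0.5],[-16.2,-45.2,7.6,0,0,-0.048,0.5],[-14,-45.9,7.6,0,0,-0.047,0.5],[-11.8,-46.6,7.7,0,0,-0.048,0.5]]
[[-0,0,50,0,0,0,0.5],[-0,0,50,0,0,0,0.5]]
```

Call:
drive_tool([
  [-33.5, -34.4, 7.6, 0, 0, -0.048, 0.5],
  [-31.8, -35.9, 7.6, 0, 0, -0.048, 0.5],
  [-30.1, -37.4, 7.6, 0, 0, -0.048, 0.5],
  [-28.3, -38.8, 7.6, 0, 0, -0.048, 0.5],
  [-26.4, -40.1, 7.6, 0, 0, -0.047, 0.5],
  [-24.4, -41.3, 7.6, 0, 0, -0.048, 0.5],
  [-22.4, -42.5, 7.6, 0, 0, -0.047, 0.5],
  [-20.4, -43.5, 7.6, 0, 0, -0.048, 0.5],
  [-18.3, -44.4, 7.6, 0, 0, -0.047, 0.5],
  [-16.2, -45.2, 7.6, 0, 0, -0.048, 0.5],
  [-14, -45.9, 7.6, 0, 0, -0.047, 0.5],
  [-11.8, -46.6, 7.7, 0, 0, -0.048, 0.5],
], grip_force=60)

```text
time: 4.6
tool_pos: [0.4552, 0.0181, 0.14]
orientation: [-0.205, 3.134, 0.0]
ft_force: [0.2, 0.0, 0.2]
finger_gap: 0.504
```

```bash
python3 - <<'E'
from p import *
plan([(.4546,.0197,.14,1.70,.5),(.4546,.0197,.040,1.70,.5)])
E
```

```text
now [455.2  18.1 140. ] 1.702 F [0.2 0.  0.2] T [-0.01 -0.04  0.02] gap 0.504 q6 -1.67 t 4.6
[[0.4,1.6,0,0,0,0.002,0.5],[-0,0,33.3,0,0,-0,0.5],[-0,0,33.4,0,0,-0,0.5],[-0,0,33.3,0,0,-0,0.5]]
```

Call:
drive_tool([
  [0, 1.5, 30, 0, 0, 0, 0.5],
  [0, 0, 30, 0, 0, 0, 0.5],
  [0, 0, 30, 0, 0, 0, 0.5],
  [0, 0, 10, 0, 0, 0, 0.5],
  [0, 0, 0, 0, 0, 0, 0.5],
  [0, 0, 0, 0, 0, 0, 1],
  [0, 0, 0, 0, 0, 0, 1],
  [0, 0, 0, 0, 0, 0, 1],
  [0, 0, 0, 0, 0, 0, 1],
  [0, 0, -30, 0, 0, 0, 1],
  [0, 0, -50, 0, 0, 0, 1],
  [0, 0, 0, 0, 0, 0, 1],
])

```text
time: 6.1
tool_pos: [0.4567, 0.0213, 0.123]
orientation: [-0.202, 3.129, -0.0]
ft_force: [0.2, -0.2, -2.8]
finger_gap: 0.178
```

```bash
cat > kf.py <<'E'
from p import *
s=get_state(); t=np.array(s['tool_pos']); ps=psi_of(s['orientation'])
import sys
def keyfit(kyaw,z,off=.010):
    x,y=t[0]-off*np.cos(kyaw),t[1]-off*np.sin(kyaw)
    M={}
    for c in('top','side'):
        h=cv2.cvtColor(np.ascontiguousarray(optics.get_image(c)),cv2.COLOR_RGB2HSV)
        m=cv2.inRange(h,(45,80,25),(85,255,255)); k=np.zeros_like(m); u,v=w2px(c,[x,y,z+.03]); cv2.circle(k,(int(u),int(v)),20,255,-1); M[c]=(m&k)/255.; print(c,M[c].sum(),end=' ')
    SH['kg']=SH['key'][:2]
    def ck(p): # visible head only matters; ignore gripper overlap by penalising mask-outside more
        e=0
        for c in M:
            a=render(c,SH['kg'],p[0],p[1],z,kyaw); e+=1-np.minimum(a,M[c]).sum()/np.maximum(a,M[c]).sum()
        return e
    r=minimize(ck,[x,y],method='Nelder-Mead',options=dict(initial_simplex=[[x,y],[x+.005,y],[x,y+.005]],maxiter=40)); print('expected',round(x,4),round(y,4),'fit',r.x.round(4),round(r.fun/2,3))
E
python3 - <<'E'
from kf import *
keyfit(ps-np.pi/2-np.pi,.08)
plan([(.4546,.0197,.12,1.70,1)])
T=optics.get_image('top')[:,:,::-1]; D=optics.get_image('side')[:,:,::-1]
def cr(I,u,v,w=66,h=50,s=6): return cv2.resize(I[v:v+h,u:u+w],(w*s,h*s),interpolation=cv2.INTER_CUBIC)
cv2.imwrite('pics/m2.png',np.hstack([cr(T,245,222),cr(D,210,195)]))
E
```

```text
top 8.0 side 249.0 expected 0.4666 0.0226 fit [0.4661 0.0209] 0.687
now [454.3  21.2 120.1] 1.7 F [ 0.   0.6 -3.1] T [0.01 0.02 0.01] gap 0.175 q6 -1.66 t 6.2
[[-0.1,-1.5,0.1,0,0,0,1]]
```

View pics/m2.png

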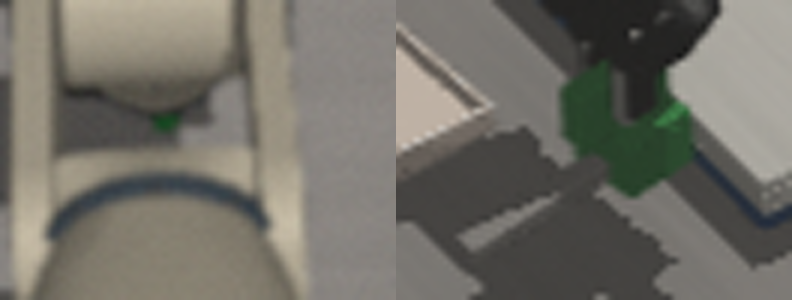

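```bash
python3 - <<'E'
from p import *
plan([(.4546,.02,.195,1.50,1),(.6057,-.1145,.195,-1.051,1),(.6057,-.1145,.128,-1.051,1)])
E
```

```text
now [453.3  21.1 118.9] 1.7 F [-0.2 -0.4 -2.1] T [0.03 0.02 0.04] gap 0.176 q6 -1.66 t 6.3
[[-0.5,-0.6,-38,0,0,0.1,1],[-0.7,-0.6,-38.1,0,0,0.1,1],[-10,-7.7,0,0,0,0.159,1],[-11.1,-6,0,0,0,0.159,1],[-11.9,-4.2,0,0,0,0.159,1],[-12.4,-2.3,0,0,0,0.16,1],[-12.6,-0.2,0,0,0,0.159,1],[-12.5,1.8,0,0,0,0.16,1],[-12.1,3.7,0,0,0,0.159,1],[-11.4,5.6,0,0,0,0.16,1],[-10.3,7.3,0,0,0,0.159,1],[-9,8.9,0,0,0,0.16,1]]
[[-7.5,10.2,0,0,0,0.159,1],[-5.8,11.3,0,0,0,0.16,1],[-3.9,12,0,0,0,0.159,1],[-2,12.5,0,0,0,0.16,1],[0.1,12.6,0,0,0,0.159,1],[2,12.5,0,0,0,0.16,1],[0,0,33.5,0,0,-0,1],[0,0,33.5,0,0,-0,1]]
```

Call:
drive_tool([
  [-0.5, -0.6, -38, 0, 0, 0.1, 1],
  [-0.7, -0.6, -38, 0, 0, 0.1, 1],
  [-10, -7.7, 0, 0, 0, 0.159, 1],
  [-11.1, -6, 0, 0, 0, 0.159, 1],
  [-11.9, -4.2, 0, 0, 0, 0.159, 1],
  [-12.4, -2.3, 0, 0, 0, 0.16, 1],
  [-12.6, -0.2, 0, 0, 0, 0.159, 1],
  [-12.5, 1.8, 0, 0, 0, 0.16, 1],
  [-12.1, 3.7, 0, 0, 0, 0.159, 1],
  [-11.4, 5.6, 0, 0, 0, 0.16, 1],
  [-10.3, 7.3, 0, 0, 0, 0.159, 1],
  [-9, 8.9, 0, 0, 0, 0.16, 1],
])

```text
time: 7.8
tool_pos: [0.5494, -0.0641, 0.1939]
orientation: [-2.327, -2.107, 0.004]
ft_force: [-0.2, 1.1, -1.6]
finger_gap: 0.174
```

Call:
drive_tool([
  [-7.5, 10.2, 0, 0, 0, 0.159, 1],
  [-5.8, 11.3, 0, 0, 0, 0.16, 1],
  [-3.9, 12, 0, 0, 0, 0.159, 1],
  [-2, 12.5, 0, 0, 0, 0.16, 1],
  [0.1, 12.6, 0, 0, 0, 0.159, 1],
  [2, 12.5, 0, 0, 0, 0.16, 1],
  [0, 0, 33.5, 0, 0, 0, 1],
  [0, 0, 33.5, 0, 0, 0, 1],
  [0, 0, 0, 0, 0, 0, 1],
])

```text
time: 8.93
tool_pos: [0.6037, -0.1139, 0.1248]
orientation: [-3.033, -0.806, 0.012]
ft_force: [-0.5, 0.1, -2.5]
finger_gap: 0.176
```

```bash
python3 - <<'E'
from kf import *
print('keyyaw',ps-1.5*np.pi+2*np.pi)
for i in (0,): keyfit(ps-1.5*np.pi,t[2]-.04)
plan([(.6057,-.1145,.128,-1.051,1)])
T=optics.get_image('top')[:,:,::-1]; D=optics.get_image('side')[:,:,::-1]
def cr(I,u,v,w=66,h=50,s=6): return cv2.resize(I[v:v+h,u:u+w],(w*s,h*s),interpolation=cv2.INTER_CUBIC)
cv2.imwrite('pics/m3.png',np.hstack([cr(T,275,168),cr(D,280,195)]))
E
```

```text
keyyaw 0.5197841592312988
top 0.0 side 336.0 expected 0.595 -0.1189 fit [ 0.5993 -0.1184] 0.648
now [ 606.4 -114.4  128.5] -1.051 F [ 0.8  0.5 -2.5] T [-0.    0.01 -0.03] gap 0.176 q6 0.86 t 9.0
[[-0.7,-0.3,0.5,0,0,0,1]]
```

View pics/m3.png

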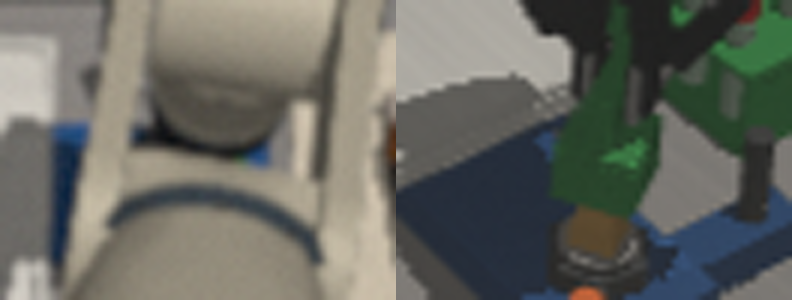

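Call:
drive_tool([
  [0, 0, 8, 0, 0, 0, 1],
  [0, 0, 5, 0, 0, 0, 1],
  [0, 0, 4, 0, 0, 0, 1],
  [0, 0, 4, 0, 0, 0, 1],
  [0, 0, 0, 0, 0, 0, 1],
])

```text
time: 9.75
tool_pos: [0.6065, -0.1144, 0.1076]
orientation: [-3.036, -0.807, 0.001]
ft_force: [0.0, -0.3, -1.9]
finger_gap: 0.177
```

Inside the tip with no load. Continue down carefully.

Call:
drive_tool([
  [0, 0, 2.5, 0, 0, 0, 1],
  [0, 0, 2.5, 0, 0, 0, 1],
  [0, 0, 0, 0, 0, 0, 1],
])

```text
time: 10.12
tool_pos: [0.6064, -0.1145, 0.1027]
orientation: [-3.036, -0.807, 0.001]
ft_force: [-1.2, -0.4, -3.3]
finger_gap: 0.178
```

Call:
drive_tool([
  [0, 0, 2.5, 0, 0, 0, 1],
  [0, 0, 2.5, 0, 0, 0, 1],
  [0, 0, 0, 0, 0, 0, 1],
])

```text
time: 10.5
tool_pos: [0.6064, -0.1145, 0.0976]
orientation: [-3.036, -0.807, 0.001]
ft_force: [-1.5, -1.2, -4.6]
finger_gap: 0.173
```

```bash
python3 - <<'E'
from p import *
plan([])
E
```

```text
now [ 606.4 -114.5   97.6] -1.051 F [-1.5 -1.2 -4.6] T [-0.37  0.35  0.05] gap 0.173 q6 0.86 t 10.5
```

Call:
drive_tool([
  [0, 0, 2.5, 0, 0, 0, 1],
  [0, 0, 2.5, 0, 0, 0, 1],
  [0, 0, 1.5, 0, 0, 0, 1],
  [0, 0, 0, 0, 0, 0, 1],
])

```text
time: 11.0
tool_pos: [0.6067, -0.1145, 0.0927]
orientation: [3.036, 0.807, -0.0]
ft_force: [-7.7, 0.2, 11.8]
finger_gap: 0.173
```

```bash
python3 - <<'E'
from p import *
plan([])
E
```

```text
now [ 606.7 -114.5   92.7] -1.051 F [-7.7  0.2 11.8] T [-0.32  1.54 -0.02] gap 0.173 q6 0.86 t 11.0
```

```bash
python3 - <<'E'
from p import *
S=np.array([.5963,-.1195])
w=[]
for y in (.52,.37,.22,.08):
    w.append((S[0]+.0103*np.cos(y),S[1]+.0103*np.sin(y),.0927,y-np.pi/2,1))
plan(w)
E
```

```text
now [ 606.7 -114.5   92.7] -1.051 F [-7.7  0.2 11.8] T [-0.32  1.54 -0.02] gap 0.173 q6 0.86 t 11.0
[[-1.2,-0.8,-0,0,0,-0,1],[-0.1,1.5,-0,0,0,0.15,1],[-0.1,1.6,-0,0,0,0.15,1],[-0.1,1.4,-0,0,0,0.14,1]]
```

Call:
drive_tool([
  [-1.2, -0.8, -0.8, 0, 0, 0, 1],
  [-0.1, 0.8, 0, 0, 0, 0.075, 1],
  [-0.1, 0.8, 0, 0, 0, 0.075, 1],
  [-0.1, 0.8, 0, 0, 0, 0.075, 1],
  [-0.1, 0.8, 0, 0, 0, 0.075, 1],
  [-0.1, 0.7, 0, 0, 0, 0.07, 1],
  [-0.1, 0.7, 0, 0, 0, 0.07, 1],
  [0, 0, 0, 0, 0, 0, 1],
])

```text
time: 12.0
tool_pos: [0.6069, -0.1187, 0.0928]
orientation: [-3.139, -0.126, -0.002]
ft_force: [-1.8, 0.6, 5.3]
finger_gap: 0.176
```

```bash
python3 - <<'E'
from p import *
plan([])
E
```

```text
now [ 606.9 -118.7   92.8] -1.491 F [-1.8  0.6  5.3] T [-0.01  0.38 -0.07] gap 0.176 q6 1.29 t 12.0
```

Call:
drive_tool([
  [0, 0.6, 0, 0, 0, 0.06, 1],
  [0, 0.4, 0, 0, 0, 0.04, 1],
  [0, 0, 0, 0, 0, 0, 1],
])

```text
time: 12.38
tool_pos: [0.6069, -0.1196, 0.0928]
orientation: [-3.141, 0.03, -0.002]
ft_force: [-2.0, 0.7, 6.2]
finger_gap: 0.178
```

```bash
python3 - <<'E'
from p import *
plan([])
E
```

```text
now [ 606.9 -119.6   92.8] -1.59 F [-2.   0.7  6.2] T [0.06 0.46 0.01] gap 0.178 q6 1.39 t 12.4
```

Call:
drive_tool([
  [0, 0.3, 0, 0, 0, 0.03, 1],
  [0, 0, 0, 0, 0, 0, 1],
])

```text
time: 12.62
tool_pos: [0.6068, -0.1198, 0.0928]
orientation: [-3.14, 0.075, -0.002]
ft_force: [-2.0, 1.6, 6.0]
finger_gap: 0.176
```

```bash
python3 - <<'E'
from p import *
plan([])
E
```

```text
now [ 606.8 -119.8   92.8] -1.619 F [-2.   1.6  6. ] T [0.17 0.49 0.35] gap 0.176 q6 1.42 t 12.6
```

Call:
drive_tool([
  [0, 0.2, 0, 0, 0, 0.015, 1],
  [0, 0, 0, 0, 0, 0, 1],
  [0, 0, 0, 0, 0, 0, 0.6],
  [0, 0, 0, 0, 0, 0, 0.6],
  [0, 0, 0, 0, 0, 0, 0.6],
  [0, 0, -40, 0, 0, 0, 0.6],
  [0, 0, -50, 0, 0, 0, 0.6],
  [0, 0, 0, 0, 0, 0, 0.6],
])

```text
time: 13.62
tool_pos: [0.6089, -0.121, 0.1865]
orientation: [3.139, -0.102, 0.012]
ft_force: [-0.0, 0.5, -0.7]
finger_gap: 0.399
```

```bash
python3 - <<'E'
from p import *
plan([(.50,-.22,.2,-1.0,.6)])
E
```

```text
now [ 608.9 -121.   186.5] -1.636 F [-0.   0.5 -0.7] T [-0.01 -0.03 -0.05] gap 0.399 q6 1.44 t 13.6
[[-25.6,26.5,-3.4,0,0,-0.159,0.6],[-29.4,22.1,-3.4,0,0,-0.159,0.6],[-32.6,17.1,-3.4,0,0,-0.159,0.6],[-34.8,11.8,-3.3,0,0,-0.159,0.6]]
```

Call:
drive_tool([
  [-30, -20, 0, 0, 0, -0.08, 0.6],
  [-45, -30, 0, 0, 0, -0.08, 0.6],
  [-45, -35, 0, 0, 0, -0.08, 0.6],
  [-45, -35, 0, 0, 0, -0.06, 0.6],
  [0, 0, 0, 0, 0, 0, 0.6],
])

```text
time: 14.25
tool_pos: [0.4294, -0.0107, 0.1811]
orientation: [-3.119, -0.371, 0.006]
ft_force: [0.3, -0.6, 0.5]
finger_gap: 0.398
```

```bash
python3 - <<'E'
from p import *
T=optics.get_image('top')[:,:,::-1]; D=optics.get_image('side')[:,:,::-1]
for n in('lever_knob','key','stop_pin'):
  for c in('top','side'): print(n,c,[(np.round(d['point'],4).tolist(),round(d['conf'],2)) for d in optics.spot_point(n,c)][:3])
def cr(I,u,v,w=66,h=50,s=6): return cv2.resize(I[v:v+h,u:u+w],(w*s,h*s),interpolation=cv2.INTER_CUBIC)
cv2.imwrite('pics/m4.png',np.hstack([cr(T,275,168),cr(D,280,205)]))
H=cv2.cvtColor(np.ascontiguousarray(D),cv2.COLOR_BGR2HSV); m=cv2.inRange(H,(0,150,60),(12,255,255)); k=m*0; u,v=w2px('side',[.5135,-.1386,.07]);cv2.circle(k,(int(u),int(v)),16,255,-1)
m=(m&k)/255.
SH['knob']=[np.array([[9*np.cos(t),9*np.sin(t),z] for t in np.arange(0,6.2,.3) for z in(44,92)])/1000.]
f=lambda q:1-np.minimum(a:=render('side',SH['knob'],q[0],q[1],0,0),m).sum()/np.maximum(a,m).sum()
x0=[.5135,-.1386];r=minimize(f,x0,method='Nelder-Mead',options=dict(initial_simplex=[x0,[.52,-.1386],[.5135,-.131]],maxiter=50));print('knobfit',r.x,r.fun,m.sum())
plan([])
E
```

```text
lever_knob top [([0.5162, -0.1428, 0.09], 0.63), ([0.6423, 0.4583, -0.0012], 0.56)]
lever_knob side [([0.5985, -0.1231, 0.0507], 0.7)]
key top [([0.4493, 0.5544, 0.0016], 0.66), ([0.4012, 0.2436, -0.0027], 0.3)]
key side [([0.5983, -0.1211, 0.0523], 0.56)]
stop_pin top [([0.6849, -0.1372, 0.0858], 0.78)]
stop_pin side [([0.6829, -0.1354, 0.0858], 0.74)]
knobfit [ 0.518909   -0.13998372] 0.3437231913068345 63.0
now [434.3 -12.2 182.1] -1.337 F [ 0.   0.1 -0.1] T [-0.04  0.03  0.01] gap 0.402 q6 1.31 t 14.7
```

View pics/m4.png

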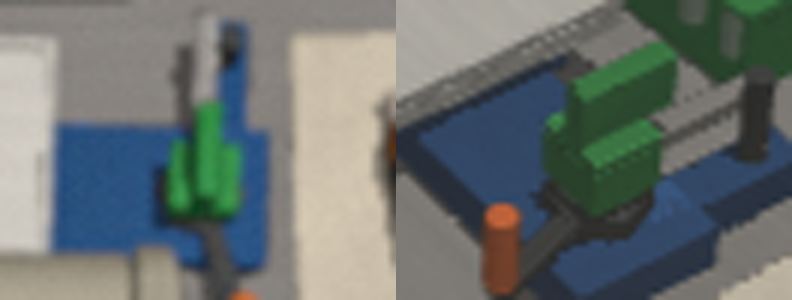

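```bash
python3 - <<'E'
from p import *
plan([(.5155,-.1415,.15,-1.297,.6),(.5155,-.1415,.057,-1.297,.6)])
E
```

```text
now [434.3 -12.2 182.1] -1.337 F [ 0.   0.1 -0.1] T [-0.04  0.03  0.01] gap 0.402 q6 1.31 t 14.7
[[12.2,36.1,8,0,0,-0.01,0.6],[11.9,36.3,8,0,0,-0.01,0.6],[11.5,36.4,8,0,0,-0.01,0.6],[11.2,36.5,8.1,0,0,-0.01,0.6],[-0,-0,46.5,0,0,0,0.6],[-0,-0,46.5,0,0,0,0.6]]
```

Call:
drive_tool([
  [12.2, 36.1, 8, 0, 0, -0.01, 0.6],
  [11.9, 36.3, 8, 0, 0, -0.01, 0.6],
  [11.5, 36.4, 8, 0, 0, -0.01, 0.6],
  [11.2, 36.5, 8, 0, 0, -0.01, 0.6],
  [0, 0, 0, 0, 0, 0, 0.6],
  [0, 0, 31, 0, 0, 0, 0.6],
  [0, 0, 31, 0, 0, 0, 0.6],
  [0, 0, 31, 0, 0, 0, 0.6],
  [0, 0, 0, 0, 0, 0, 0.8],
  [0, 0, 0, 0, 0, 0, 1],
  [0, 0, 0, 0, 0, 0, 1],
  [0, 0, 0, 0, 0, 0, 1],
], grip_force=20)

```text
time: 16.15
tool_pos: [0.5134, -0.1406, 0.0568]
orientation: [-3.111, -0.43, 0.004]
ft_force: [-1.5, 1.8, -23.3]
finger_gap: 0.207
```

```bash
python3 - <<'E'
from p import *
s=get_state();t=s['tool_pos'][:2]
S=np.array([.5963,-.1195]); d=t-S; print('rel',d,np.degrees(np.arctan2(d[1],d[0]))%360,np.hypot(*d))
th0=np.arctan2(d[1],d[0])%(2*np.pi)
w=[]
for th in np.arange(th0-.1,np.radians(142),-.1): w.append((S[0]+.085*np.cos(th),S[1]+.085*np.sin(th),s['tool_pos'][2],th-1.5*np.pi,1))
plan(w)
E
```

```text
rel [-0.08286754 -0.0211103 ] 194.29196689169805 0.0855141757382919
now [ 513.4 -140.6   56.8] -1.296 F [ -1.5   1.8 -23.3] T [0.08 0.52 0.06] gap 0.207 q6 1.03 t 16.1
[[1.2,-8.5,-0,0,0,0.125,1],[0.4,-8.4,-0,0,0,0.1,1],[0.4,-8.5,-0,0,0,0.1,1],[0.4,-8.5,-0,0,0,0.1,1],[0.5,-8.5,-0,0,0,0.1,1],[0.4,-8.5,-0,0,0,0.1,1],[0.4,-8.5,-0,0,0,0.1,1],[0.5,-8.5,-0,0,0,0.1,1],[0.4,-8.4,-0,0,0,0.1,1]]
```

Call:
drive_tool([
  [0, 0, 0, 0, 0, 0, 0.75],
  [0, 0, 0, 0, 0, 0, 0.75],
  [1.2, -8.5, 0, 0, 0, 0.125, 0.75],
  [0, 0, 0, 0, 0, 0, 0.75],
])

```text
time: 16.65
tool_pos: [0.5155, -0.1329, 0.0586]
orientation: [3.131, 0.237, 0.005]
ft_force: [0.5, 0.1, 0.2]
finger_gap: 0.248
```

```bash
python3 - <<'E'
from p import *
plan([])
E
```

```text
now [ 515.5 -132.9   58.6] -1.42 F [0.5 0.1 0.2] T [-0.02 -0.03  0.  ] gap 0.248 q6 1.16 t 16.6
```

Call:
drive_tool([
  [0.4, -8.5, 0, 0, 0, 0.1, 0.75],
  [0.4, -8.5, 0, 0, 0, 0.1, 0.75],
  [0.4, -8.5, 0, 0, 0, 0.1, 0.75],
  [0.4, -8.5, 0, 0, 0, 0.1, 0.75],
  [0, 0, 0, 0, 0, 0, 0.75],
])

```text
time: 17.27
tool_pos: [0.5164, -0.099, 0.058]
orientation: [3.118, -0.387, 0.003]
ft_force: [-0.4, 0.2, -0.6]
finger_gap: 0.251
```

```bash
python3 - <<'E'
from p import *
S=np.array([.5963,-.1195]);s=get_state(); d=s['tool_pos'][:2]-S; print(np.degrees(np.arctan2(d[1],d[0]))%360,np.hypot(*d))
plan([])
for n in('lever_knob','key'): print(n,(optics.get_image('side'),[(np.round(d['point'],4).tolist(),round(d['conf'],2)) for d in optics.spot_point(n,'side')][:3])[1])
E
```

```text
165.6023990935925 0.08249639172344742
now [516.4 -99.   58. ] -1.818 F [-0.4  0.2 -0.6] T [-0.01  0.01 -0.02] gap 0.251 q6 1.63 t 17.3
lever_knob [([0.4537, -0.5583, 0.0042], 0.73), ([0.5126, -0.1026, 0.0889], 0.53)]
key [([0.5976, -0.1148, 0.0529], 0.81), ([0.5991, -0.121, 0.0495], 0.65)]
```

Call:
drive_tool([
  [-0.4, -8.5, 0, 0, 0, 0.1, 0.75],
  [0.4, -8.5, 0, 0, 0, 0.1, 0.75],
  [0.4, -8.5, 0, 0, 0, 0.1, 0.75],
  [0.4, -8.5, 0, 0, 0, 0.1, 0.75],
  [0, 0, 0, 0, 0, 0, 0.75],
])

```text
time: 18.1
tool_pos: [0.5294, -0.0681, 0.0573]
orientation: [-2.978, 1.0, -0.0]
ft_force: [0.0, 0.6, 0.2]
finger_gap: 0.248
```

Call:
drive_tool([
  [0.2, -4.3, 0, 0, 0, 0.05, 0.75],
  [0.2, -4.3, 0, 0, 0, 0.05, 0.75],
  [0, 0, 0, 0, 0, 0, 0.75],
])

```text
time: 18.48
tool_pos: [0.5345, -0.0619, 0.0571]
orientation: [2.925, -1.147, -0.001]
ft_force: [-1.7, -0.8, 1.6]
finger_gap: 0.251
```

```bash
python3 - <<'E'
from p import *
S=np.array([.5963,-.1195]);s=get_state(); d=s['tool_pos'][:2]-S; print(np.degrees(np.arctan2(d[1],d[0]))%360,np.hypot(*d))
plan([])
E
```

```text
137.01704683975487 0.08452687143748017
now [534.5 -61.9  57.1] -2.318 F [-1.7 -0.8  1.6] T [-0.25  0.32 -0.04] gap 0.251 q6 2.2 t 18.5
```

Call:
drive_tool([
  [0.2, -4.3, 0, 0, 0, 0.05, 0.75],
  [0, 0, 0, 0, 0, 0, 0.75],
])

```text
time: 18.73
tool_pos: [0.5374, -0.0587, 0.0571]
orientation: [2.895, -1.22, -0.001]
ft_force: [-2.9, -1.1, 1.2]
finger_gap: 0.252
```

Call:
drive_tool([
  [0.1, -2.5, 0, 0, 0, 0.03, 0.75],
  [0, 0, 0, 0, 0, 0, 0.75],
])

```text
time: 18.98
tool_pos: [0.5394, -0.0569, 0.0571]
orientation: [2.875, -1.266, -0.002]
ft_force: [-3.5, -0.5, 1.8]
finger_gap: 0.252
```

Call:
drive_tool([
  [0.1, -2.5, 0, 0, 0, 0.03, 0.75],
  [0, 0, 0, 0, 0, 0, 0.75],
])

```text
time: 19.23
tool_pos: [0.5416, -0.0551, 0.0571]
orientation: [2.855, -1.31, -0.001]
ft_force: [-4.3, -0.2, 1.0]
finger_gap: 0.251
```

Call:
drive_tool([
  [0.1, -3, 0, 0, 0, 0.035, 0.75],
  [0, 0, 0, 0, 0, 0, 0.75],
])

```text
time: 19.48
tool_pos: [0.544, -0.0533, 0.0571]
orientation: [-2.832, 1.359, 0.0]
ft_force: [-3.4, 0.3, 0.1]
finger_gap: 0.249
```

Call:
drive_tool([
  [0.1, -3, 0, 0, 0, 0.035, 0.75],
  [0, 0, 0, 0, 0, 0, 0.75],
])

```text
time: 19.73
tool_pos: [0.5465, -0.0516, 0.0572]
orientation: [-2.808, 1.408, 0.0]
ft_force: [-4.4, 0.0, -0.3]
finger_gap: 0.25
```

```bash
python3 - <<'E'
from p import *
S=np.array([.5963,-.1195]);s=get_state(); d=s['tool_pos'][:2]-S; print(np.degrees(np.arctan2(d[1],d[0]))%360,np.hypot(*d))
plan([])
for c in('side','top'):
  optics.get_image(c)
  for n in('lever_knob','key'): print(c,n,[(np.round(d['point'],4).tolist(),round(d['conf'],2)) for d in optics.spot_point(n,c)][:3])
E
```

```text
126.26825492036055 0.0842473528333015
now [546.5 -51.6  57.2] -2.5 F [-4.4  0.  -0.3] T [ 0.04  0.65 -0.02] gap 0.25 q6 2.4 t 19.7
side lever_knob [([0.5408, -0.0524, 0.0926], 0.54)]
side key [([0.5993, -0.1165, 0.0526], 0.64)]
top lever_knob [([0.4575, 0.4192, -0.0046], 0.39)]
top key [([0.6107, 0.1218, -0.0019], 0.5), ([0.3374, 0.4431, 0.0037], 0.3)]
```

Call:
drive_tool([
  [0.1, -3, 0, 0, 0, 0.035, 0.75],
  [0, 0, 0, 0, 0, 0, 0.75],
])

```text
time: 20.27
tool_pos: [0.549, -0.0499, 0.0572]
orientation: [-2.783, 1.457, 0.0]
ft_force: [-3.3, -0.5, -1.8]
finger_gap: 0.253
```

```bash
python3 - <<'E'
from p import *
plan([])
T=optics.get_image('top')[:,:,::-1]; D=optics.get_image('side')[:,:,::-1]
def cr(I,u,v,w=66,h=50,s=6): return cv2.resize(I[v:v+h,u:u+w],(w*s,h*s),interpolation=cv2.INTER_CUBIC)
cv2.imwrite('pics/m5.png',np.hstack([cr(T,275,168),cr(D,280,205)]))
E
```

```text
now [549.  -49.9  57.2] -2.535 F [-3.3 -0.5 -1.8] T [ 0.01  0.61 -0.01] gap 0.253 q6 2.44 t 20.3
```

View pics/m5.png

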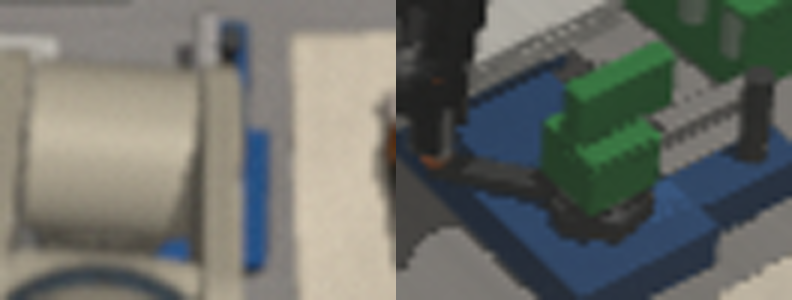

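Call:
drive_tool([
  [0.1, -3, 0, 0, 0, 0.035, 0.75],
  [0, 0, 0, 0, 0, 0, 0.75],
])

```text
time: 20.62
tool_pos: [0.551, -0.0486, 0.0571]
orientation: [2.757, -1.505, -0.001]
ft_force: [-5.2, -1.7, 1.5]
finger_gap: 0.25
```

Call:
drive_tool([
  [0.1, -3, 0, 0, 0, 0.035, 0.75],
  [0, 0, 0, 0, 0, 0, 0.75],
])

```text
time: 20.88
tool_pos: [0.5524, -0.0477, 0.057]
orientation: [2.728, -1.552, -0.004]
ft_force: [-8.4, -5.9, 2.1]
finger_gap: 0.252
```

```bash
python3 - <<'E'
from p import *
S=np.array([.5963,-.1195]);s=get_state(); d=s['tool_pos'][:2]-S; print(np.degrees(np.arctan2(d[1],d[0]))%360,np.hypot(*d))
q=px2w('side',286.5,231.9,.048)[:2]-S; print('knob in m5',q,np.degrees(np.arctan2(q[1],q[0])))
plan([])
E
```

```text
121.45560393249805 0.08413483798032641
knob in m5 [-0.05202649  0.06022902] 130.82081499963542
now [552.4 -47.7  57. ] -2.605 F [-8.4 -5.9  2.1] T [-1.03  1.33 -0.01] gap 0.252 q6 2.52 t 20.9
```

Call:
drive_tool([
  [0, -2, 0, 0, 0, 0, 0.75],
  [0, 0, 0, 0, 0, 0, 0.75],
])

```text
time: 21.12
tool_pos: [0.553, -0.0471, 0.0568]
orientation: [2.728, -1.55, -0.006]
ft_force: [-13.5, -8.8, 4.4]
finger_gap: 0.253
```

Call:
drive_tool([
  [0, 4, 0, 0, 0, 0, 0.72],
  [0, 0, 0, 0, 0, 0, 0.7],
  [0, 0, -40, 0, 0, 0, 0.7],
  [0, 0, -50, 0, 0, 0, 0.6],
  [0, 0, -40, 0, 0, 0, 0.6],
  [0, 0, 0, 0, 0, 0, 0.6],
])

```text
time: 21.88
tool_pos: [0.5558, -0.0479, 0.1913]
orientation: [-2.727, 1.552, -0.012]
ft_force: [0.2, 0.4, -0.8]
finger_gap: 0.406
```

```bash
python3 - <<'E'
from p import *
optics.get_image('side')
for n in('lever_knob','key'): print(n,[(np.round(d['point'],4).tolist(),round(d['conf'],2)) for d in optics.spot_point(n,'side')][:3])
D=optics.get_image('side')[:,:,::-1]; cv2.imwrite('pics/m6.png',cv2.resize(D[200:260,275:355],None,fx=8,fy=8,interpolation=cv2.INTER_CUBIC))
plan([(.6067,-.1198,.17,-1.62,.6),(.6067,-.1198,.0935,-1.62,.6)])
E
```

```text
lever_knob [([0.5454, -0.0479, 0.0875], 0.48), ([0.3433, 0.4436, 0.0039], 0.42), ([0.4514, 0.5479, -0.0003], 0.22)]
key [([0.5978, -0.118, 0.0507], 0.73), ([0.6841, -0.137, 0.0878], 0.3), ([0.5436, -0.0501, 0.0895], 0.16)]
now [552.  -47.7 186.2] -2.606 F [-1.2  0.2 -0.1] T [-0.    0.01 -0.05] gap 0.4 q6 2.52 t 22.1
[[15,-1.7,2.7,0,0,-0.164,0.6],[15.1,0.8,2.7,0,0,-0.164,0.6],[14.7,3.2,2.7,0,0,-0.164,0.6],[14,5.6,2.7,0,0,-0.165,0.6],[12.9,7.8,2.7,0,0,-0.164,0.6],[11.5,9.8,2.7,0,0,-0.165,0.6],[0,-0,38.3,0,0,0,0.6],[0,-0,38.2,0,0,0,0.6]]
```

View pics/m6.png

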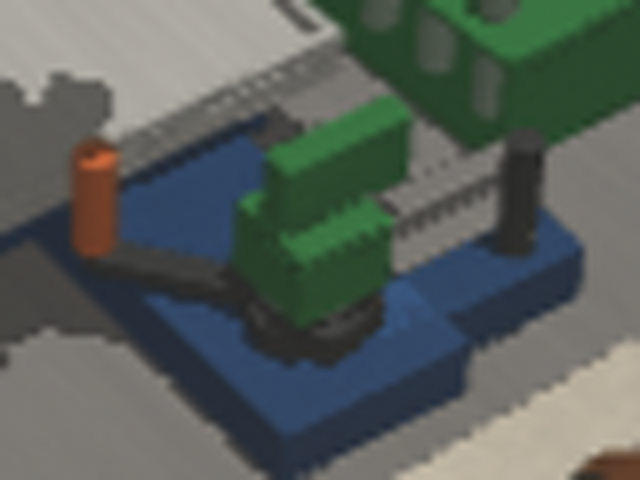

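Call:
drive_tool([
  [15, -1.7, 2.7, 0, 0, -0.164, 0.6],
  [15.1, 0.8, 2.7, 0, 0, -0.164, 0.6],
  [14.7, 3.2, 2.7, 0, 0, -0.164, 0.6],
  [14, 5.6, 2.7, 0, 0, -0.165, 0.6],
  [12.9, 7.8, 2.7, 0, 0, -0.164, 0.6],
  [11.5, 9.8, 2.7, 0, 0, -0.165, 0.6],
  [0, 0, 38, 0, 0, 0, 0.6],
  [0, 0, 38, 0, 0, 0, 0.6],
  [0, 0, 0, 0, 0, 0, 0.6],
], grip_force=50)

```text
time: 23.2
tool_pos: [0.6041, -0.1194, 0.0911]
orientation: [-3.139, 0.077, 0.012]
ft_force: [0.5, 0.3, 0.8]
finger_gap: 0.402
```

Call:
drive_tool([
  [0, 0, 0, 0, 0, 0, 0.8],
  [0, 0, 0, 0, 0, 0, 1],
  [0, 0, 0, 0, 0, 0, 1],
  [0, 0, 0, 0, 0, 0, 1],
])

```text
time: 23.7
tool_pos: [0.6074, -0.1196, 0.0959]
orientation: [-3.14, 0.077, -0.001]
ft_force: [-0.9, 5.5, 0.2]
finger_gap: 0.176
```

Call:
drive_tool([
  [0, 0, -5, 0, 0, 0, 1],
  [0, 0, -10, 0, 0, 0, 1],
  [0, 0, 0, 0, 0, 0, 1],
])

```text
time: 24.08
tool_pos: [0.6074, -0.12, 0.111]
orientation: [3.14, -0.076, 0.001]
ft_force: [0.4, 5.0, 0.1]
finger_gap: 0.174
```

```bash
python3 - <<'E'
from p import *
plan([(.6074,-.12,.20,-1.62,1),(.4045,.211,.20,.044,1),(.4045,.211,.065,.044,1)])
E
```

```text
now [ 607.4 -120.   111. ] -1.619 F [0.4 5.  0.1] T [ 0.82 -0.03  0.35] gap 0.174 q6 1.42 t 24.1
[[0,0,-44.5,0,0,0,1],[0,0,-44.5,0,0,0.001,1],[-21.9,-32,0,0,0,-0.166,1],[-16.3,-35.2,0,0,0,-0.166,1],[-10.3,-37.4,0,0,0,-0.167,1],[-3.9,-38.6,0,0,0,-0.166,1],[2.6,-38.8,0,0,0,-0.167,1],[8.9,-37.8,0,0,0,-0.166,1],[15.1,-35.8,0,0,0,-0.167,1],[20.8,-32.8,0,0,0,-0.166,1],[25.9,-28.9,0,0,0,-0.167,1],[30.4,-24.1,0,0,0,-0.166,1]]
[[0,-0,45,0,0,-0,1],[0,-0,45,0,0,-0,1],[0,-0,45,0,0,-0,1]]
```

Call:
drive_tool([
  [0, 0, -44.5, 0, 0, 0, 1],
  [0, 0, -44.5, 0, 0, 0, 1],
  [-21.9, -32, 0, 0, 0, -0.166, 1],
  [-16.3, -35.2, 0, 0, 0, -0.166, 1],
  [-10.3, -37.4, 0, 0, 0, -0.167, 1],
  [-3.9, -38.6, 0, 0, 0, -0.166, 1],
  [2.6, -38.8, 0, 0, 0, -0.167, 1],
  [8.9, -37.8, 0, 0, 0, -0.166, 1],
  [15.1, -35.8, 0, 0, 0, -0.167, 1],
  [20.8, -32.8, 0, 0, 0, -0.166, 1],
  [25.9, -28.9, 0, 0, 0, -0.167, 1],
  [30.4, -24.1, 0, 0, 0, -0.166, 1],
])

```text
time: 25.58
tool_pos: [0.4039, 0.2115, 0.1995]
orientation: [2.165, 2.275, 0.002]
ft_force: [0.6, -0.1, -2.4]
finger_gap: 0.173
```

Call:
drive_tool([
  [0, 0, 40, 0, 0, 0, 1],
  [0, 0, 45, 0, 0, 0, 1],
  [0, 0, 45, 0, 0, 0, 1],
  [0, 0, 0, 0, 0, 0, 1],
])

```text
time: 26.08
tool_pos: [0.4023, 0.2095, 0.0671]
orientation: [-2.171, -2.269, 0.008]
ft_force: [-0.4, 0.3, -1.9]
finger_gap: 0.172
```

```bash
python3 - <<'E'
from p import *
plan([(.4045,.211,.052,.044,1)])
D=optics.get_image('side')[:,:,::-1]; cv2.imwrite('pics/m7.png',cv2.resize(D[120:250,140:320],None,fx=4,fy=4,interpolation=cv2.INTER_CUBIC))
E
```

```text
now [402.3 209.5  67.1] 0.044 F [-0.4  0.3 -1.9] T [-0.04  0.04 -0.  ] gap 0.172 q6 0.43 t 26.1
[[1.4,2.3,15.1,0,0,0,1]]
```

View pics/m7.png

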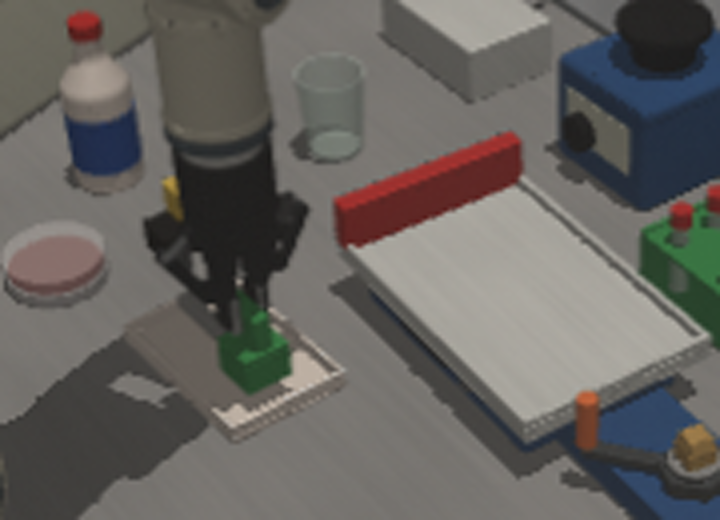

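Call:
drive_tool([
  [1, 2, 10, 0, 0, 0, 1],
  [0, 0, 5, 0, 0, 0, 1],
  [0, 0, 2, 0, 0, 0, 1],
  [0, 0, 0, 0, 0, 0, 1],
])

```text
time: 26.62
tool_pos: [0.4061, 0.212, 0.0523]
orientation: [2.172, 2.27, 0.0]
ft_force: [-0.4, 0.3, -2.5]
finger_gap: 0.176
```

Call:
drive_tool([
  [0, 0, 2, 0, 0, 0, 1],
  [0, 0, 0, 0, 0, 0, 1],
])

```text
time: 26.88
tool_pos: [0.406, 0.2119, 0.0501]
orientation: [2.172, 2.27, -0.0]
ft_force: [1.2, 0.0, -3.2]
finger_gap: 0.176
```

Call:
drive_tool([
  [0, 0, 1.5, 0, 0, 0, 1],
  [0, 0, 0, 0, 0, 0, 1],
])

```text
time: 27.12
tool_pos: [0.4059, 0.2119, 0.0485]
orientation: [-2.172, -2.27, 0.0]
ft_force: [-0.1, 0.6, -1.3]
finger_gap: 0.179
```

Call:
drive_tool([
  [0, 0, 1.5, 0, 0, 0, 1],
  [0, 0, 0, 0, 0, 0, 1],
])

```text
time: 27.38
tool_pos: [0.406, 0.2121, 0.0477]
orientation: [-2.172, -2.27, -0.0]
ft_force: [-3.0, -0.6, 9.6]
finger_gap: 0.177
```

Call:
drive_tool([
  [0, 0, -0.5, 0, 0, 0, 0.7],
  [0, 0, 0, 0, 0, 0, 0.6],
  [0, 0, 0, 0, 0, 0, 0.6],
  [0, 0, -45, 0, 0, 0, 0.5],
  [0, 0, -55, 0, 0, 0, 0.2],
  [0, 0, -45, 0, 0, 0, 0.2],
])

```text
time: 28.12
tool_pos: [0.4061, 0.212, 0.1945]
orientation: [2.172, 2.27, 0.001]
ft_force: [1.1, 1.0, -0.6]
finger_gap: 0.803
```

```bash
python3 - <<'E'
from p import *
plan([(.43,-.12,.19,-1.8,.2),(.4517,-.252,.12,-1.804,.2),(.4517,-.252,.010,-1.804,.2)],step=55,rot=.18)
E
```

```text
now [406.1 212.  194.5] 0.044 F [ 1.1  1.  -0.6] T [ 0.02 -0.02  0.05] gap 0.803 q6 0.43 t 28.1
[[-30.2,0.8,0.4,0,0,0.168,0.2],[-29.7,5.9,0.4,0,0,0.168,0.2],[-28.3,10.8,0.4,0,0,0.168,0.2],[-26.1,15.3,0.4,0,0,0.167,0.2],[-23.2,19.5,0.4,0,0,0.168,0.2],[-19.6,23.1,0.4,0,0,0.167,0.2],[-15.5,26,0.4,0,0,0.168,0.2],[-10.9,28.2,0.4,0,0,0.167,0.2],[-6,29.6,0.4,0,0,0.168,0.2],[-1,30.2,0.4,0,0,0.167,0.2],[4,30,0.5,0,0,0.168,0.2],[17,41.2,23.3,0,0,0.001,0.2]]
[[17.1,41.2,23.3,0,0,0.001,0.2],[17.2,41.2,23.4,0,0,0.002,0.2],[-0,0,55,0,0,-0,0.2],[-0,0,55,0,0,-0,0.2]]
```

Call:
drive_tool([
  [-30.2, 0.8, 0.4, 0, 0, 0.168, 0.2],
  [-29.7, 5.9, 0.4, 0, 0, 0.168, 0.2],
  [-28.3, 10.8, 0.4, 0, 0, 0.168, 0.2],
  [-26.1, 15.3, 0.4, 0, 0, 0.167, 0.2],
  [-23.2, 19.5, 0.4, 0, 0, 0.168, 0.2],
  [-19.6, 23.1, 0.4, 0, 0, 0.167, 0.2],
  [-15.5, 26, 0.4, 0, 0, 0.168, 0.2],
  [-10.9, 28.2, 0.4, 0, 0, 0.167, 0.2],
  [-6, 29.6, 0.4, 0, 0, 0.168, 0.2],
  [-1, 30.2, 0.4, 0, 0, 0.167, 0.2],
  [4, 30, 0.5, 0, 0, 0.168, 0.2],
  [17, 41.2, 23.3, 0, 0, 0.001, 0.2],
])

```text
time: 29.62
tool_pos: [0.4382, -0.1652, 0.1658]
orientation: [3.12, -0.364, 0.005]
ft_force: [1.0, -0.9, 0.0]
finger_gap: 0.799
```

Call:
drive_tool([
  [17.1, 41.2, 23.3, 0, 0, 0, 0.2],
  [17.2, 41.2, 23.4, 0, 0, 0, 0.2],
  [0, 0, 0, 0, 0, 0, 0.2],
])

```text
time: 30.0
tool_pos: [0.4511, -0.254, 0.1163]
orientation: [-3.12, 0.365, 0.003]
ft_force: [-0.4, 0.4, 0.2]
finger_gap: 0.801
```

```bash
python3 - <<'E'
from p import *
plan([(.4517,-.252,.12,-1.804,.2),(.4517,-.252,.010,-1.804,.2)],step=55,rot=.18)
cv2.imwrite('pics/t1.png',optics.get_image('top')[60:340,60:480,::-1].repeat(2,0)[:,:].repeat(2,1)[:560,:800])
E
```

```text
now [ 451.1 -254.   116.3] -1.804 F [-0.4  0.4  0.2] T [-0.04 -0.04  0.06] gap 0.801 q6 1.29 t 30.0
[[0.1,-2.1,-3.7,0,0,0,0.2],[0,-0,55,0,0,0,0.2],[0,-0,55,0,0,0,0.2]]
```

View pics/t1.png

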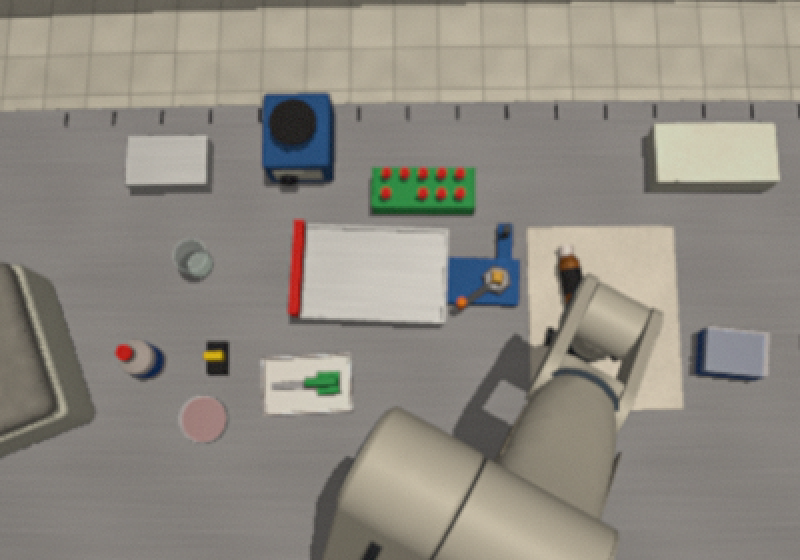

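Call:
drive_tool([
  [0, -2, 50, 0, 0, 0, 0.2],
  [0, 0, 54, 0, 0, 0, 0.2],
  [0, 0, 0, 0, 0, 0, 0.2],
  [0, 0, 0, 0, 0, 0, 0.2],
], grip_force=40)

```text
time: 30.55
tool_pos: [0.453, -0.25, 0.0158]
orientation: [3.12, -0.36, 0.002]
ft_force: [0.1, 0.9, 0.5]
finger_gap: 0.797
```

Call:
drive_tool([
  [0, 0, 0, 0, 0, 0, 0.6],
  [0, 0, 0, 0, 0, 0, 0.6],
  [0, 0, 0, 0, 0, 0, 0.6],
  [0, 0, 0, 0, 0, 0, 0.6],
])

```text
time: 31.05
tool_pos: [0.4536, -0.2506, 0.0165]
orientation: [3.12, -0.361, 0.005]
ft_force: [-0.8, 3.6, 12.9]
finger_gap: 0.502
```

Call:
drive_tool([
  [0, 0, 0, 0, 0, 0, 0.3],
  [0, 0, 0, 0, 0, 0, 0.3],
  [0, 0, 7, 0, 0, 0, 0.3],
  [0, 0, 0, 0, 0, 0, 0.5],
  [0, 0, 0, 0, 0, 0, 0.6],
  [0, 0, 0, 0, 0, 0, 0.6],
  [0, 0, 0, 0, 0, 0, 0.6],
])

```text
time: 31.92
tool_pos: [0.4521, -0.2501, 0.007]
orientation: [-3.121, 0.361, 0.0]
ft_force: [-0.0, 0.0, -1.0]
finger_gap: 0.503
```

Call:
drive_tool([
  [0, 0, -30, 0, 0, 0, 0.7],
  [0, 0, -50, 0, 0, 0, 0.7],
  [0, 0, -50, 0, 0, 0, 0.7],
  [0, 0, -30, 0, 0, 0, 0.7],
])

```text
time: 32.42
tool_pos: [0.4528, -0.2505, 0.1696]
orientation: [3.12, -0.361, 0.004]
ft_force: [0.5, -0.1, -1.9]
finger_gap: 0.504
```

```bash
python3 - <<'E'
from p import *
plan([(.595,.1988,.16,-1.619,.7),(.595,.1988,.075,-1.619,.7)],step=55,rot=.18)
E
```

```text
now [ 452.8 -250.5  169.6] -1.801 F [ 0.5 -0.1 -1.9] T [-0.07 -0.04 -0.03] gap 0.504 q6 1.29 t 32.4
[[4,-52.2,1.1,0,0,-0.02,0.7],[5,-52.1,1.1,0,0,-0.02,0.7],[6.1,-52,1.1,0,0,-0.02,0.7],[7.1,-51.9,1.1,0,0,-0.02,0.7],[8.2,-51.7,1,0,0,-0.02,0.7],[9.2,-51.6,1.1,0,0,-0.021,0.7],[10.2,-51.3,1,0,0,-0.02,0.7],[11.3,-51.1,1.1,0,0,-0.021,0.7],[12.3,-50.9,1,0,0,-0.02,0.7],[0,-0,42.5,0,0,-0,0.7],[0,-0,42.5,0,0,-0,0.7]]
```

Call:
drive_tool([
  [4, -52.2, 1, 0, 0, -0.02, 0.7],
  [5, -52.1, 1, 0, 0, -0.02, 0.7],
  [6.1, -52, 1, 0, 0, -0.02, 0.7],
  [7.1, -51.9, 1, 0, 0, -0.02, 0.7],
  [8.2, -51.7, 1, 0, 0, -0.02, 0.7],
  [9.2, -51.6, 1, 0, 0, -0.021, 0.7],
  [10.2, -51.3, 1, 0, 0, -0.02, 0.7],
  [11.3, -51.1, 1, 0, 0, -0.021, 0.7],
  [12.3, -50.9, 1, 0, 0, -0.02, 0.7],
  [0, 0, 0, 0, 0, 0, 0.7],
  [0, 0, 40, 0, 0, 0, 0.7],
  [0, 0, 0, 0, 0, 0, 0.7],
])

```text
time: 33.92
tool_pos: [0.5915, 0.1977, 0.1154]
orientation: [3.138, -0.076, -0.009]
ft_force: [-0.9, -0.3, -0.4]
finger_gap: 0.502
```

```bash
python3 - <<'E'
from p import *
plan([(.595,.1988,.072,-1.619,.7)],step=20)
cv2.imwrite('pics/s2.png',cv2.resize(optics.get_image('side')[100:240,160:340,::-1],None,fx=4,fy=4,interpolation=cv2.INTER_CUBIC))
E
```

```text
now [591.5 197.7 115.4] -1.619 F [-0.9 -0.3 -0.4] T [0.02 0.04 0.  ] gap 0.502 q6 1.94 t 33.9
[[1.1,-0.4,14.5,0,0,-0,0.7],[1.2,-0.4,14.4,0,0,-0,0.7],[1.1,-0.4,14.5,0,0,-0,0.7]]
```

View pics/s2.png

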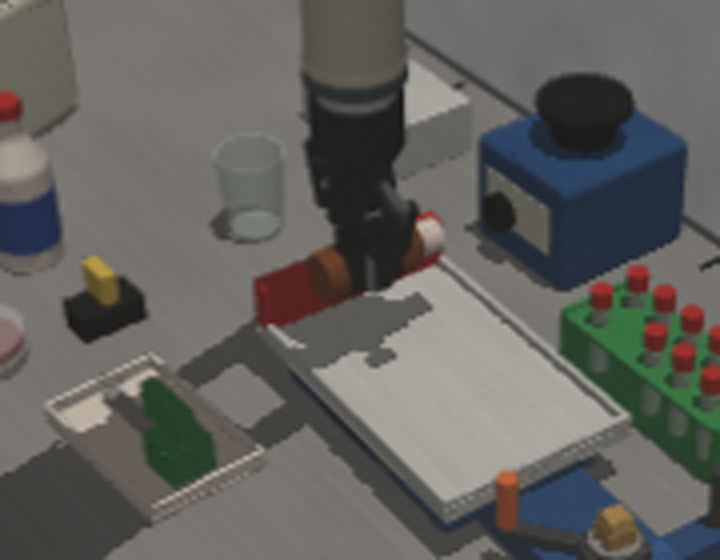

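Call:
drive_tool([
  [1.5, -0.5, 14, 0, 0, 0, 0.7],
  [1, -0.5, 14, 0, 0, 0, 0.7],
  [0, 0, 14, 0, 0, 0, 0.7],
  [0, 0, 3, 0, 0, 0, 0.7],
  [0, 0, 0, 0, 0, 0, 0.7],
])

```text
time: 34.6
tool_pos: [0.5966, 0.2, 0.0728]
orientation: [3.14, -0.076, -0.001]
ft_force: [0.4, 0.0, -1.5]
finger_gap: 0.505
```

Call:
drive_tool([
  [0, 0, 2.5, 0, 0, 0, 0.7],
  [0, 0, 2.5, 0, 0, 0, 0.7],
  [0, 0, 0, 0, 0, 0, 0.7],
])

```text
time: 34.98
tool_pos: [0.5968, 0.2, 0.0681]
orientation: [3.141, -0.076, -0.0]
ft_force: [0.1, -0.1, -2.0]
finger_gap: 0.503
```

Call:
drive_tool([
  [0, 0, 2, 0, 0, 0, 0.7],
  [0, 0, 2, 0, 0, 0, 0.7],
  [0, 0, 0, 0, 0, 0, 0.7],
])

```text
time: 35.35
tool_pos: [0.5967, 0.2, 0.0639]
orientation: [3.141, -0.076, -0.001]
ft_force: [-0.0, 0.6, -1.6]
finger_gap: 0.503
```

Call:
drive_tool([
  [0, 0, 1.5, 0, 0, 0, 0.7],
  [0, 0, 0, 0, 0, 0, 0.7],
])

```text
time: 35.6
tool_pos: [0.5967, 0.2, 0.0625]
orientation: [3.141, -0.076, -0.0]
ft_force: [0.1, -0.5, -0.7]
finger_gap: 0.505
```

Call:
drive_tool([
  [0, 0, 1.5, 0, 0, 0, 0.7],
  [0, 0, 0, 0, 0, 0, 0.7],
])

```text
time: 35.85
tool_pos: [0.597, 0.2001, 0.0617]
orientation: [-3.141, 0.076, -0.001]
ft_force: [-2.2, -0.7, 4.6]
finger_gap: 0.499
```

Call:
drive_tool([
  [0, 0, 0, 0, 0, 0, 0.45],
  [0, 0, 0, 0, 0, 0, 0.38],
  [0, 0, 0, 0, 0, 0, 0.36],
  [0, 0, 0, 0, 0, 0, 0.36],
  [0, 0, -20, 0, 0, 0, 0.36],
  [0, 0, -30, 0, 0, 0, 0.36],
  [0, 0, -50, 0, 0, 0, 0.3],
  [0, 0, 0, 0, 0, 0, 0.2],
])

```text
time: 36.85
tool_pos: [0.5997, 0.201, 0.1668]
orientation: [-3.138, 0.076, -0.013]
ft_force: [0.4, 0.5, -0.9]
finger_gap: 0.803
```

```bash
python3 - <<'E'
from p import *
plan([(.594,-.266,.155,-1.415,.2),(.594,-.266,.008,-1.415,.2)],step=55,rot=.18)
E
```

```text
now [599.7 201.  166.8] -1.619 F [ 0.4  0.5 -0.9] T [-0.   -0.   -0.04] gap 0.803 q6 1.94 t 36.9
[[1.9,51.9,1.3,0,0,-0.023,0.2],[0.7,51.9,1.3,0,0,-0.023,0.2],[-0.5,51.9,1.3,0,0,-0.023,0.2],[-1.7,51.9,1.3,0,0,-0.023,0.2],[-2.9,51.8,1.3,0,0,-0.022,0.2],[-4.1,51.7,1.3,0,0,-0.023,0.2],[-5.3,51.6,1.3,0,0,-0.022,0.2],[-6.4,51.5,1.4,0,0,-0.023,0.2],[-7.5,51.3,1.3,0,0,-0.022,0.2],[-0,-0,49,0,0,-0,0.2],[-0,-0,49,0,0,-0,0.2],[-0,-0,49,0,0,-0,0.2]]
```

Call:
drive_tool([
  [1.9, 51.9, 1, 0, 0, -0.023, 0.2],
  [0.7, 51.9, 1, 0, 0, -0.023, 0.2],
  [-0.5, 51.9, 1, 0, 0, -0.023, 0.2],
  [-1.7, 51.9, 1, 0, 0, -0.023, 0.2],
  [-2.9, 51.8, 1, 0, 0, -0.022, 0.2],
  [-4.1, 51.7, 1, 0, 0, -0.023, 0.2],
  [-5.3, 51.6, 1, 0, 0, -0.022, 0.2],
  [-6.4, 51.5, 1, 0, 0, -0.023, 0.2],
  [-7.5, 51.3, 1, 0, 0, -0.022, 0.2],
  [0, 0, 50, 0, 0, 0, 0.2],
  [0, 0, 50, 0, 0, 0, 0.2],
  [0, 0, 0, 0, 0, 0, 0.2],
])

```text
time: 38.35
tool_pos: [0.588, -0.2658, 0.0487]
orientation: [-3.128, -0.244, 0.011]
ft_force: [-0.2, 0.3, 0.8]
finger_gap: 0.802
```

```bash
python3 - <<'E'
from p import *
optics.get_image('top'); optics.get_image('top')
plan([(.594,-.266,.007,-1.415,.2)],step=30)
optics.get_image('side'); print([(np.round(d['point'],4).tolist(),round(d['conf'],2)) for d in optics.spot_point('bottle1','side')][:5])
E
```

```text
now [ 591.5 -267.    53.2] -1.415 F [0.4 0.1 0.7] T [ 0.03 -0.01 -0.03] gap 0.803 q6 0.99 t 38.5
[[1.3,-0.3,23.1,0,0,0,0.2],[1.3,-0.3,23.1,0,0,0,0.2]]
[([0.5948, -0.2634, 0.0192], 0.72)]
```

Call:
drive_tool([
  [1.5, -0.5, 23, 0, 0, 0, 0.2],
  [1, -0.5, 22, 0, 0, 0, 0.2],
  [0, 0, 0, 0, 0, 0, 0.2],
  [0, 0, 0, 0, 0, 0, 0.4],
  [0, 0, 0, 0, 0, 0, 0.6],
  [0, 0, 0, 0, 0, 0, 0.6],
  [0, 0, 0, 0, 0, 0, 0.6],
])

```text
time: 39.42
tool_pos: [0.594, -0.2659, 0.0082]
orientation: [3.131, 0.244, 0.002]
ft_force: [-1.2, 0.9, 6.2]
finger_gap: 0.494
```

Call:
drive_tool([
  [0, 0, -30, 0, 0, 0, 0.7],
  [0, 0, -50, 0, 0, 0, 0.7],
  [0, 0, -50, 0, 0, 0, 0.7],
  [0, 0, -40, 0, 0, 0, 0.7],
  [0, 0, 0, 0, 0, 0, 0.7],
])

```text
time: 40.05
tool_pos: [0.5954, -0.2665, 0.181]
orientation: [3.129, 0.244, 0.009]
ft_force: [-0.2, 0.1, -2.3]
finger_gap: 0.503
```

```bash
python3 - <<'E'
from p import *
u=np.array([.9988,-.048]);v=np.array([.048,.9988]); P=np.array([.6125,.246])-.015*u-.116*v; print(P)
plan([(P[0],P[1],.17,-1.619,.7),(P[0],P[1],.07,-1.619,.7)],step=55)
for c in('top','side'):
  optics.get_image(c)
  for n in('bottle1','chock'): print(c,n,[(np.round(d['point'],4).tolist(),round(d['conf'],2)) for d in optics.spot_point(n,c)][:5])
E
```

```text
[0.59195   0.1308592]
now [ 595.4 -266.5  181. ] -1.415 F [-0.2  0.1 -2.3] T [-0.01  0.02  0.  ] gap 0.503 q6 0.99 t 40.0
[[7.3,-49.1,1.4,0,0,0.025,0.7],[6,-49.3,1.4,0,0,0.026,0.7],[4.8,-49.5,1.4,0,0,0.025,0.7],[3.5,-49.5,1.4,0,0,0.026,0.7],[2.2,-49.6,1.4,0,0,0.025,0.7],[1,-49.7,1.3,0,0,0.026,0.7],[-0.3,-49.7,1.4,0,0,0.025,0.7],[-1.5,-49.7,1.3,0,0,0.026,0.7],[0,0,50,0,0,-0,0.7],[0,0,50,0,0,-0,0.7]]
top bottle1 [([0.5956, 0.1948, 0.0767], 0.62), ([0.6136, 0.2461, 0.0602], 0.54), ([0.595, -0.2665, 0.1958], 0.52)]
top chock [([0.4581, 0.4187, -0.0031], 0.48)]
side bottle1 [([0.5942, 0.1973, 0.0779], 0.92), ([0.5923, -0.2665, 0.1881], 0.82), ([0.6847, -0.1395, 0.088], 0.39)]
side chock [([0.4521, 0.4163, -0.004], 0.69), ([0.4508, 0.5478, -0.0017], 0.41)]
```

Call:
drive_tool([
  [7.3, -49.1, 1, 0, 0, 0.025, 0.7],
  [6, -49.3, 1, 0, 0, 0.026, 0.7],
  [4.8, -49.5, 1, 0, 0, 0.025, 0.7],
  [3.5, -49.5, 1, 0, 0, 0.026, 0.7],
  [2.2, -49.6, 1, 0, 0, 0.025, 0.7],
  [1, -49.7, 1, 0, 0, 0.026, 0.7],
  [-0.3, -49.7, 1, 0, 0, 0.025, 0.7],
  [-1.5, -43.7, 1, 0, 0, 0.026, 0.7],
  [0, 0, 0, 0, 0, 0, 0.7],
  [0, 0, 50, 0, 0, 0, 0.7],
  [0, 0, 40, 0, 0, 0, 0.7],
  [0, 0, 0, 0, 0, 0, 0.7],
])

```text
time: 41.85
tool_pos: [0.587, 0.1243, 0.0758]
orientation: [3.139, -0.076, -0.011]
ft_force: [0.8, -0.2, -0.6]
finger_gap: 0.498
```

Call:
drive_tool([
  [0, 0, 8, 0, 0, 0, 0.7],
  [0, 0, 4, 0, 0, 0, 0.7],
  [0, 0, 0, 0, 0, 0, 0.7],
])

```text
time: 42.22
tool_pos: [0.5902, 0.1258, 0.0678]
orientation: [-3.14, 0.076, -0.002]
ft_force: [1.1, 0.5, -1.7]
finger_gap: 0.5
```

Call:
drive_tool([
  [0, 0, 2, 0, 0, 0, 0.7],
  [0, 0, 2, 0, 0, 0, 0.7],
  [0, 0, 0, 0, 0, 0, 0.7],
])

```text
time: 42.6
tool_pos: [0.59, 0.1259, 0.0633]
orientation: [-3.141, 0.076, -0.001]
ft_force: [0.1, 0.7, 0.4]
finger_gap: 0.498
```

Call:
drive_tool([
  [0, 0, 1.5, 0, 0, 0, 0.7],
  [0, 0, 0, 0, 0, 0, 0.7],
])

```text
time: 42.85
tool_pos: [0.59, 0.1259, 0.0631]
orientation: [-3.141, 0.076, -0.001]
ft_force: [-5.0, -0.4, 15.2]
finger_gap: 0.506
```

Call:
drive_tool([
  [0, 0, -0.8, 0, 0, 0, 0.7],
  [0, 0, 0, 0, 0, 0, 0.45],
  [0, 0, 0, 0, 0, 0, 0.38],
  [0, 0, 0, 0, 0, 0, 0.38],
  [0, 0, 0, 0, 0, 0, 0.38],
  [0, 0, -20, 0, 0, 0, 0.38],
  [0, 0, -30, 0, 0, 0, 0.38],
  [0, 0, -50, 0, 0, 0, 0.4],
  [0, 0, -30, 0, 0, 0, 0.5],
  [0, 0, 0, 0, 0, 0, 0.5],
])

```text
time: 44.1
tool_pos: [0.5917, 0.1263, 0.1966]
orientation: [-3.139, 0.076, -0.01]
ft_force: [0.3, -0.1, 0.4]
finger_gap: 0.498
```

```bash
python3 - <<'E'
from p import *
for c in('top','side'):
  optics.get_image(c)
  for n in('bottle1','chock'): print(c,n,[(np.round(d['point'],4).tolist(),round(d['conf'],2)) for d in optics.spot_point(n,c)][:5])
SH['rib']=[box(-8,8,-18,18,28,62)]
print(fit('chock','chock',.457,.417,0,np.arange(-1.5,1.6,.25)))
# yellow rib
M={}
for c in('top','side'):
    h=cv2.cvtColor(np.ascontiguousarray(optics.get_image(c)),cv2.COLOR_RGB2HSV); m=cv2.inRange(h,(20,110,60),(35,255,255)); k=m*0; u,v=w2px(c,[.457,.417,.045]); cv2.circle(k,(int(u),int(v)),16,255,-1); M[c]=(m&k)/255.; print(c,M[c].sum())
f=lambda p:sum(1-np.minimum(a:=render(c,SH['rib'],p[0],p[1],0,p[2]),M[c]).sum()/np.maximum(a,M[c]).sum() for c in M)
x=[.457,.417,0];r=minimize(f,x,method='Nelder-Mead',options=dict(initial_simplex=[x,[.463,.417,0],[.457,.423,0],[.457,.417,.2]],maxiter=70));print('rib',r.x,r.fun/2)
plan([(.46,.417,.18,-.05,.5)])
E
```

```text
top bottle1 [([0.593, 0.1983, 0.0786], 0.56), ([0.5871, 0.1233, 0.078], 0.37)]
top chock [([0.4558, 0.4195, -0.0025], 0.59)]
side bottle1 [([0.5937, 0.1988, 0.0793], 0.69), ([0.591, 0.1245, 0.0742], 0.59)]
side chock [([0.4535, 0.4159, -0.0038], 0.62)]
(array([0.4588, 0.4161, 0.0221]), np.float64(0.12), 2)
top 65.0
side 77.0
rib [0.45738571 0.41567626 0.07805155] 0.215721420705829
now [589.7 125.8 192. ] -1.619 F [ 0.   0.2 -0.1] T [ 0.07 -0.01 -0.02] gap 0.499 q6 1.83 t 44.7
[[-14.4,-28.5,1.2,0,0,-0.157,0.5],[-9.7,-30.3,1.2,0,0,-0.157,0.5],[-4.9,-31.5,1.2,0,0,-0.157,0.5],[0.1,-31.9,1.2,0,0,-0.157,0.5],[5.1,-31.5,1.2,0,0,-0.157,0.5],[10,-30.3,1.2,0,0,-0.157,0.5],[14.6,-28.3,1.2,0,0,-0.157,0.5],[18.8,-25.7,1.2,0,0,-0.157,0.5],[22.6,-22.4,1.2,0,0,-0.157,0.5],[25.9,-18.7,1.2,0,0,-0.156,0.5]]
```

Call:
drive_tool([
  [-14.4, -28.5, 1, 0, 0, -0.165, 0.5],
  [-9.7, -30.3, 1, 0, 0, -0.165, 0.5],
  [-4.9, -31.5, 1, 0, 0, -0.165, 0.5],
  [0.1, -31.9, 1, 0, 0, -0.165, 0.5],
  [5.1, -31.5, 1, 0, 0, -0.165, 0.5],
  [10, -30.3, 1, 0, 0, -0.165, 0.5],
  [14.6, -28.3, 1, 0, 0, -0.165, 0.5],
  [18.8, -25.7, 1, 0, 0, -0.165, 0.5],
  [22.6, -22.4, 1, 0, 0, -0.165, 0.5],
  [25.9, -18.7, 1, 0, 0, -0.16, 0.5],
  [0, 0, 30, 0, 0, 0, 0.5],
  [0, 0, 0, 0, 0, 0, 0.5],
])

```text
time: 46.2
tool_pos: [0.4483, 0.4113, 0.1504]
orientation: [-2.192, -2.251, 0.007]
ft_force: [0.0, -0.3, 0.3]
finger_gap: 0.5
```

```bash
python3 - <<'E'
from p import *
optics.get_image('top');optics.get_image('side'); print('chock',[(np.round(d['point'],4).tolist(),round(d['conf'],2)) for d in optics.spot_point('chock','side')][:3])
plan([(.458,.4165,.09,.03,.5),(.458,.4165,.036,.03,.5)])
E
```

```text
chock [([0.4556, 0.4162, -0.0027], 0.52)]
now [450.3 412.1 153.2] 0.025 F [-0.4 -0.7 -0.6] T [-0.04 -0.01  0.01] gap 0.5 q6 0.71 t 46.4
[[2.1,3.9,31.6,0,0,-0.002,0.5],[2.1,4,31.6,0,0,-0.003,0.5],[-0,-0,27,0,0,0,0.5],[-0,-0,27,0,0,0,0.5]]
```

Call:
drive_tool([
  [2, 3.7, 31, 0, 0, 0, 0.5],
  [2, 3.7, 31, 0, 0, 0, 0.5],
  [0, 0, 27, 0, 0, 0, 0.5],
  [0, 0, 27, 0, 0, 0, 0.5],
  [0, 0, 0, 0, 0, 0, 0.5],
], grip_force=60)

```text
time: 46.98
tool_pos: [0.4567, 0.4154, 0.0356]
orientation: [-2.193, -2.249, 0.004]
ft_force: [0.2, -0.5, -0.1]
finger_gap: 0.501
```

Call:
drive_tool([
  [0, 0, 0, 0, 0, 0, 0.7],
  [0, 0, 0, 0, 0, 0, 1],
  [0, 0, 0, 0, 0, 0, 1],
  [0, 0, 0, 0, 0, 0, 1],
  [0, 0, -30, 0, 0, 0, 1],
  [0, 0, -50, 0, 0, 0, 1],
  [0, 0, -50, 0, 0, 0, 1],
  [0, 0, -20, 0, 0, 0, 1],
  [0, 0, 0, 0, 0, 0, 1],
])

```text
time: 48.1
tool_pos: [0.4577, 0.417, 0.1884]
orientation: [2.192, 2.25, 0.006]
ft_force: [-0.0, -0.1, -3.7]
finger_gap: 0.173
```

```bash
python3 - <<'E'
from p import *
plan([(.59,.06,.188,-.048,1),(.59,.06,.105,-.048,1)])
E
```

```text
now [457.7 417.  188.4] 0.026 F [-0.  -0.1 -3.7] T [-0.01 -0.02 -0.01] gap 0.173 q6 0.71 t 48.1
[[-45,15.4,0.1,0,0,0.009,1],[-44.9,15.8,0,0,0,0.009,1],[-44.8,16.2,0.1,0,0,0.009,1],[-44.6,16.6,0,0,0,0.009,1],[-44.5,17,0.1,0,0,0.009,1],[-44.3,17.3,0,0,0,0.01,1],[-44.1,17.8,0.1,0,0,0.009,1],[-43.9,18.2,0,0,0,0.01,1],[-0,-0,41.5,0,0,-0,1],[-0,-0,41.5,0,0,-0,1]]
```

Call:
drive_tool([
  [-45, 15.4, 0, 0, 0, 0.009, 1],
  [-44.9, 15.8, 0, 0, 0, 0.009, 1],
  [-44.8, 16.2, 0, 0, 0, 0.009, 1],
  [-44.6, 16.6, 0, 0, 0, 0.009, 1],
  [-44.5, 17, 0, 0, 0, 0.009, 1],
  [-44.3, 17.3, 0, 0, 0, 0.01, 1],
  [-44.1, 17.8, 0, 0, 0, 0.009, 1],
  [-43.9, 18.2, 0, 0, 0, 0.01, 1],
  [0, 0, 0, 0, 0, 0, 1],
  [0, 0, 41, 0, 0, 0, 1],
  [0, 0, 38, 0, 0, 0, 1],
  [0, 0, 0, 0, 0, 0, 1],
])

```text
time: 49.6
tool_pos: [0.5858, 0.0598, 0.1038]
orientation: [-2.27, -2.165, 0.01]
ft_force: [-0.8, 1.1, -3.3]
finger_gap: 0.174
```

```bash
python3 - <<'E'
from p import *
plan([(.59,.06,.095,-.048,1)])
cv2.imwrite('pics/s3.png',cv2.resize(optics.get_image('side')[120:260,200:360,::-1],None,fx=4,fy=4,interpolation=cv2.INTER_CUBIC))
E
```

```text
now [585.8  59.8 103.8] -0.047 F [-0.8  1.1 -3.3] T [ 0.03  0.02 -0.04] gap 0.174 q6 0.15 t 49.6
[[0.4,4.2,8.8,0,0,0.001,1]]
```

View pics/s3.png

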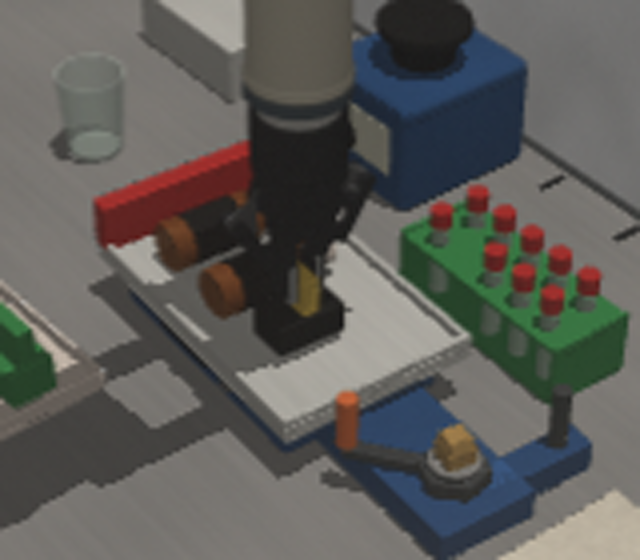

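Call:
drive_tool([
  [0.5, 4, 5, 0, 0, 0, 1],
  [0, 0, 3, 0, 0, 0, 1],
  [0, 0, 0, 0, 0, 0, 1],
])

```text
time: 50.02
tool_pos: [0.5936, 0.0598, 0.0999]
orientation: [2.274, 2.167, 0.001]
ft_force: [-0.3, 0.5, -3.2]
finger_gap: 0.169
```

Call:
drive_tool([
  [0, 0, 2, 0, 0, 0, 1],
  [0, 0, 0, 0, 0, 0, 1],
])

```text
time: 50.28
tool_pos: [0.5933, 0.0597, 0.0974]
orientation: [-2.274, -2.167, 0.0]
ft_force: [0.2, -0.1, -4.2]
finger_gap: 0.172
```

Call:
drive_tool([
  [0, 0, 1.5, 0, 0, 0, 1],
  [0, 0, 0, 0, 0, 0, 1],
])

```text
time: 50.52
tool_pos: [0.5932, 0.0597, 0.0957]
orientation: [-2.274, -2.167, 0.0]
ft_force: [0.0, -0.4, -3.3]
finger_gap: 0.171
```

Call:
drive_tool([
  [0, 0, 1.5, 0, 0, 0, 1],
  [0, 0, 0, 0, 0, 0, 1],
])

```text
time: 50.78
tool_pos: [0.5932, 0.0597, 0.0942]
orientation: [-2.274, -2.167, 0.0]
ft_force: [0.7, -0.6, -2.6]
finger_gap: 0.173
```

Call:
drive_tool([
  [0, 0, 1.5, 0, 0, 0, 1],
  [0, 0, 0, 0, 0, 0, 1],
])

```text
time: 51.02
tool_pos: [0.5934, 0.0597, 0.0932]
orientation: [2.274, 2.167, 0.0]
ft_force: [-2.3, -1.1, 0.5]
finger_gap: 0.172
```

Call:
drive_tool([
  [0, 0, -1, 0, 0, 0, 1],
  [5, 0, 0, 0, 0, 0, 1],
  [5, 0, 0, 0, 0, 0, 1],
  [5, 0, 0, 0, 0, 0, 1],
  [3, 0, 0, 0, 0, 0, 1],
  [2, 0, 0, 0, 0, 0, 1],
  [2, 0, 0, 0, 0, 0, 1],
  [2, 0, 0, 0, 0, 0, 1],
  [2, 0, 0, 0, 0, 0, 1],
  [2, 0, 0, 0, 0, 0, 1],
  [2, 0, 0, 0, 0, 0, 1],
  [2, 0, 0, 0, 0, 0, 1],
])

```text
time: 52.52
tool_pos: [0.5949, 0.0918, 0.0939]
orientation: [2.274, 2.167, 0.0]
ft_force: [0.1, -0.2, -2.7]
finger_gap: 0.173
```

Call:
drive_tool([
  [2, 0, 0, 0, 0, 0, 1],
  [2, 0, 0, 0, 0, 0, 1],
  [2, 0, 0, 0, 0, 0, 1],
  [2, 0, 0, 0, 0, 0, 1],
  [2, 0, 0, 0, 0, 0, 1],
  [2, 0, 0, 0, 0, 0, 1],
  [2, 0, 0, 0, 0, 0, 1],
  [2, 0, 0, 0, 0, 0, 1],
])

```text
time: 53.52
tool_pos: [0.5956, 0.1078, 0.0939]
orientation: [-2.274, -2.167, 0.0]
ft_force: [0.3, -0.4, -4.0]
finger_gap: 0.178
```

```bash
python3 - <<'E'
from p import *
plan([])
for c in('top','side'):
  optics.get_image(c)
  for n in('bottle1',): print(c,n,[(np.round(d['point'],4).tolist(),round(d['conf'],2)) for d in optics.spot_point(n,c)][:5])
E
```

```text
now [595.6 107.8  93.9] -0.048 F [ 0.3 -0.4 -4. ] T [0.02 0.01 0.  ] gap 0.178 q6 0.22 t 53.5
top bottle1 [([0.5904, 0.1481, 0.0791], 0.57), ([0.5918, 0.1971, 0.0788], 0.44)]
side bottle1 [([0.5921, 0.1979, 0.0761], 0.76), ([0.5926, 0.1515, 0.0737], 0.47)]
```

Call:
drive_tool([
  [2, 0, 0, 0, 0, 0, 1],
  [2, 0, 0, 0, 0, 0, 1],
  [2, 0, 0, 0, 0, 0, 1],
  [2, 0, 0, 0, 0, 0, 1],
  [2, 0, 0, 0, 0, 0, 1],
  [2, 0, 0, 0, 0, 0, 1],
  [2, 0, 0, 0, 0, 0, 1],
  [2, 0, 0, 0, 0, 0, 1],
  [2, 0, 0, 0, 0, 0, 1],
  [2, 0, 0, 0, 0, 0, 1],
  [1, 0, 0, 0, 0, 0, 1],
  [0, 0, 0, 0, 0, 0, 1],
])

```text
time: 55.22
tool_pos: [0.5966, 0.1288, 0.0939]
orientation: [-2.274, -2.168, -0.0]
ft_force: [0.0, -0.3, -3.5]
finger_gap: 0.171
```

Call:
drive_tool([
  [2, 0, 0, 0, 0, 0, 1],
  [2, 0, 0, 0, 0, 0, 1],
  [0, 0, 0, 0, 0, 0, 1],
])

```text
time: 55.6
tool_pos: [0.5969, 0.1328, 0.0939]
orientation: [-2.274, -2.168, -0.0]
ft_force: [-0.1, -0.3, -3.6]
finger_gap: 0.171
```

Call:
drive_tool([
  [1.5, 0, 0, 0, 0, 0, 1],
  [1.5, 0, 0, 0, 0, 0, 1],
  [0, 0, 0, 0, 0, 0, 1],
])

```text
time: 55.98
tool_pos: [0.597, 0.1358, 0.0939]
orientation: [-2.274, -2.168, -0.0]
ft_force: [0.9, -0.1, -3.2]
finger_gap: 0.174
```

Call:
drive_tool([
  [1, 0, 0, 0, 0, 0, 1],
  [1, 0, 0, 0, 0, 0, 1],
  [0, 0, 0, 0, 0, 0, 1],
])

```text
time: 56.35
tool_pos: [0.5971, 0.1377, 0.0939]
orientation: [-2.274, -2.167, -0.0]
ft_force: [-0.2, -0.3, -2.9]
finger_gap: 0.176
```

Call:
drive_tool([
  [1, 0, 0, 0, 0, 0, 1],
  [0.5, 0, 0, 0, 0, 0, 1],
  [0, 0, 0, 0, 0, 0, 1],
])

```text
time: 56.72
tool_pos: [0.5971, 0.1392, 0.0939]
orientation: [-2.274, -2.168, -0.0]
ft_force: [-0.2, 0.7, -2.7]
finger_gap: 0.171
```

```bash
python3 - <<'E'
from p import *
plan([])
for c in('top','side'):
  optics.get_image(c)
  for n in('bottle1',): print(c,n,[(np.round(d['point'],4).tolist(),round(d['conf'],2)) for d in optics.spot_point(n,c)][:5])
E
```

```text
now [597.1 139.2  93.9] -0.048 F [-0.2  0.7 -2.7] T [0.   0.05 0.02] gap 0.171 q6 0.27 t 56.7
top bottle1 [([0.5942, 0.2217, 0.0777], 0.49), ([0.5922, 0.1825, 0.0765], 0.48)]
side bottle1 [([0.5949, 0.222, 0.0763], 0.73), ([0.5934, 0.1818, 0.0744], 0.49)]
```

Call:
drive_tool([
  [1, 0, 0, 0, 0, 0, 1],
  [1, 0, 0, 0, 0, 0, 1],
  [0, 0, 0, 0, 0, 0, 1],
])

```text
time: 57.3
tool_pos: [0.5971, 0.1399, 0.0939]
orientation: [2.273, 2.167, -0.003]
ft_force: [-1.1, -7.3, -0.9]
finger_gap: 0.176
```

Call:
drive_tool([
  [1, 0, 0, 0, 0, 0, 1],
  [0.5, 0, 0, 0, 0, 0, 1],
  [0, 0, 0, 0, 0, 0, 1],
])

```text
time: 57.68
tool_pos: [0.597, 0.1401, 0.094]
orientation: [2.272, 2.167, -0.005]
ft_force: [-0.6, -13.3, 1.9]
finger_gap: 0.177
```

Call:
drive_tool([
  [-1, 0, 0, 0, 0, 0, 1],
  [-1, 0, 0, 0, 0, 0, 1],
  [0, 0, 1, 0, 0, 0, 1],
  [0, 0, 0.8, 0, 0, 0, 1],
  [0, 0, 0, 0, 0, 0, 1],
])

```text
time: 58.3
tool_pos: [0.5971, 0.1398, 0.0932]
orientation: [2.273, 2.167, -0.002]
ft_force: [-4.5, -7.2, 9.8]
finger_gap: 0.177
```

Call:
drive_tool([
  [0, 0, -0.5, 0, 0, 0, 1],
  [0, 0, 0, 0, 0, 0, 0.8],
  [0, 0, 0, 0, 0, 0, 0.65],
  [0, 0, 0, 0, 0, 0, 0.65],
  [0, 0, 0, 0, 0, 0, 0.65],
  [0, 0, -25, 0, 0, 0, 0.65],
  [0, 0, -50, 0, 0, 0, 0.65],
  [0, 0, -50, 0, 0, 0, 0.65],
  [0, 0, -20, 0, 0, 0, 0.65],
])

```text
time: 59.42
tool_pos: [0.5986, 0.141, 0.2411]
orientation: [2.272, 2.166, 0.006]
ft_force: [1.0, -0.0, -1.0]
finger_gap: 0.349
```

Call:
drive_tool([
  [-45, -30, 0, 0, 0, 0, 0.65],
  [-45, -40, 0, 0, 0, 0, 0.65],
  [-45, -40, 0, 0, 0, 0, 0.65],
  [-45, -30, 0, 0, 0, 0, 0.65],
  [-45, -30, 0, 0, 0, 0, 0.65],
  [-45, 0, 0, 0, 0, 0, 0.65],
  [-45, 0, 0, 0, 0, 0, 0.65],
  [-45, 0, 0, 0, 0, 0, 0.65],
  [0, 0, 0, 0, 0, 0, 0.65],
])

```text
time: 60.55
tool_pos: [0.41, -0.2132, 0.2377]
orientation: [2.277, 2.163, -0.0]
ft_force: [-0.2, 0.6, -1.0]
finger_gap: 0.349
```

```bash
python3 - <<'E'
from p import *
plan([])
T=optics.get_image('top')[:,:,::-1]; D=optics.get_image('side')[:,:,::-1]
r=lambda I,u,v,w,h,s:cv2.resize(I[v:v+h,u:u+w],(w*s,h*s),interpolation=cv2.INTER_CUBIC)
cv2.imwrite('pics/m8.png',np.vstack([r(T,180,160,160,112,5)[:300,:800],r(D,190,145,160,60,5)]))
for c in('top','side'):
  optics.get_image(c)
  for n in('bottle1','chock','key','end_wall','lever_knob'): print(c,n,[(np.round(d['point'],4).tolist(),round(d['conf'],2)) for d in optics.spot_point(n,c)][:4])
print('b1',fit('bottle1','bottle',.594,.223,.077,np.arange(-.2,.21,.1)))
print('b2',fit('bottle1','bottle',.593,.18,.077,np.arange(-.2,.21,.1)))
print('ch',fit('chock','chock',.597,.139,.055,np.arange(-.2,.21,.1)))
E
```

```text
now [ 410.  -213.2  237.7] -0.051 F [-0.2  0.6 -1. ] T [ 0.03 -0.04 -0.05] gap 0.349 q6 -0.43 t 60.5
top bottle1 [([0.5974, 0.223, 0.0761], 0.84), ([0.5916, 0.1834, 0.077], 0.76), ([0.4517, -0.5658, 0.0018], 0.22)]
top chock [([0.5968, 0.1405, 0.0503], 0.51)]
top key [([0.4063, 0.2037, -0.0023], 0.53)]
top end_wall [([0.6134, 0.2458, 0.059], 0.81)]
top lever_knob [([0.5458, -0.0519, 0.0903], 0.56)]
side bottle1 [([0.595, 0.1823, 0.0712], 0.69), ([0.5944, 0.2212, 0.0744], 0.56)]
side chock [([0.5435, -0.0529, 0.091], 0.74), ([0.5965, 0.1421, 0.0546], 0.54)]
side key [([0.4062, 0.2046, 0.0038], 0.77), ([0.6049, 0.1162, 0.0606], 0.61), ([0.2934, -0.3012, 0.0017], 0.52)]
side end_wall [([0.6126, 0.2442, 0.0545], 0.95)]
side lever_knob [([0.5451, -0.0489, 0.0887], 0.64)]
b1 (array([ 0.5977,  0.2289, -0.0335]), np.float64(0.22), 2)
b2 (array([ 0.5938,  0.1827, -0.0241]), np.float64(0.274), 2)
ch (array([ 0.5975,  0.1396, -0.0601]), np.float64(0.17), 2)
```

View pics/m8.png

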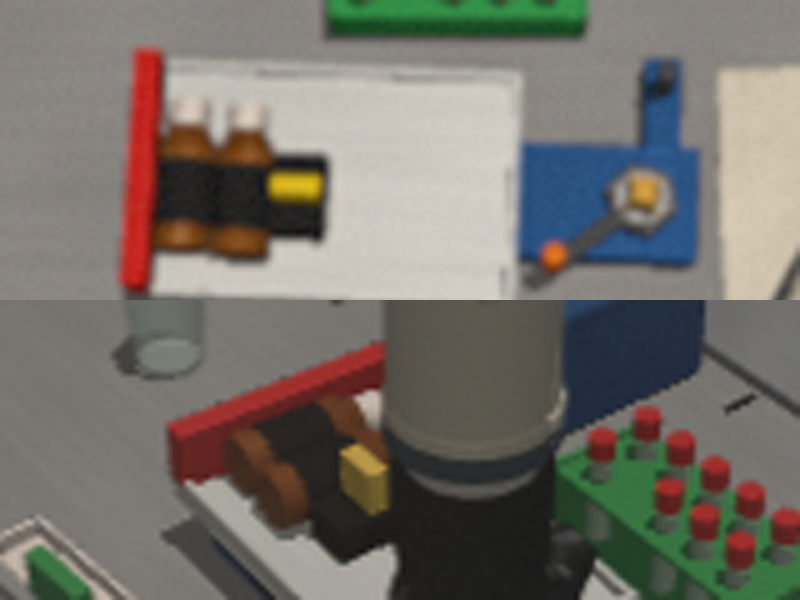

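```bash
python3 -c "
from station import sign_off; print(sign_off())"
```

```text
the job is handed in; nothing more can be done
None
```

I finished every step in the order asked and handed the job in at about 61 s of the 210 s allowed.

- **Adjuster:** I dropped the key onto the brass square until it met the flange, then turned it clockwise until its arm met the stop pin. With the key left there, I swung the lever until it stopped hard at about 16 N.
- **Tray:** I then took the key off and laid it grip up in the middle of the white tray.
- **Deck:** There were only two bottles. They lie side by side against the red wall. I used the chock to press the row closed, then stood it flat against the open end.

**Last checks:** The final pictures show a closed row. The chock and both bottles are within about 0.025 rad of parallel to the wall, close to what the fit can resolve. The key is in the tray, and I saw no sign that anything else moved. I touched nothing else.

**Where the readings did not quite agree:**
- **Spindle angle:** the lever's final angle suggests the spindle sits about 0.1 rad clockwise of zero. That is about the key's play on the square, taken up when the nut dragged the spindle against the pinned key. The lever stopped at about 129° in the rocker's axes, where 136° would be exact, and I did not correct it.
- **Bottle positions:** for the bottle at the wall, the shape fit and the network's points differed by up to about 8 mm along the row. I relied on the picture and on the solid resistance when I pressed the row closed.

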